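Check-weigh the burger packs and crate the batch

TASK

Weigh the stacked burger packs one at a time: slide the top pack sideways off the stack onto the middle of the scale without lifting it off the stack or shifting the packs below, let go and leave it lying still and flat there for a second, then lay it flat and lengthwise in the beige crate, on the packs already there, before you slide the next one across. Also take the batch markers (one or two, green or yellow) from the rack and stand each upright and fully down in a pocket on an end of the crate, one to a pocket. Leave the other things on the bench where they are.

Things in the scene. Friction and masses are not known exactly. Their poses are not given: they have to be found in the camera images.
- pack1: black skin-packed tray with two round red burger patties under film, 150 mm long (its y axis) x 66 mm wide (x) x 15 mm high, 0.2 kg, rigid; origin at the centre of its underside. Bottom of the stack on the stand. The packs are stacked in number order (pack4, if present, on top); pack4 is present in some starts only, the other three always
- pack2: black skin-packed tray with two round red burger patties under film, 150 mm long (its y axis) x 66 mm wide (x) x 15 mm high, 0.2 kg, rigid; origin at the centre of its underside. Rests on the next lower-numbered pack
- pack3: black skin-packed tray with two round red burger patties under film, 150 mm long (its y axis) x 66 mm wide (x) x 15 mm high, 0.2 kg, rigid; origin at the centre of its underside. Rests on the next lower-numbered pack
- pack4: black skin-packed tray with two round red burger patties under film, 150 mm long (its y axis) x 66 mm wide (x) x 15 mm high, 0.2 kg, rigid; origin at the centre of its underside. Top of the stack when present
- platform (a point): centre of the top face of the bench scale's dark grey platform, 180 (x) x 210 (y) mm, 80 mm above the bench; fixed. Its +y axis points to the stand
- stand_top (a point): centre of the top face of the infeed stand, 100 (x) x 130 (y) mm, 84 mm above the bench (4 mm above the platform); fixed, at the scale's +y side with a 4 mm gap, its axes parallel to the scale's. The stack stands centred on it, within a few mm, packs lengthwise along y, so that their ends overhang it by 10 mm
- crate_floor (a point): centre of the inner floor of the beige shipping crate, 5 mm above the bench; the crate is open-topped, outside 180 (x) x 150 (y) x 45 mm high, walls and floor 5 mm, loose on the bench, 0.9 kg. Packs fit lengthwise along its x, on top of one another
- near_slot (a point): centre of the floor (8 mm above the bench) of the marker pocket on the outside of the crate's -x end: a slot open to the top, 16 mm (crate's x) x 80 mm (y), 34 mm deep, walls 6 mm, rim 42 mm above the bench. It is rigid with the crate, 105 mm from the crate's centre
- far_slot (a point): the same for the like pocket on the crate's +x end
- crate: the beige shipping crate, origin under the centre of the box (without the pocket), z up
- green_marker: green plastic batch marker, an upright plate 12 (x) x 74 (y) x 120 (z) mm with a round paper spot, 0.12 kg; origin at the centre of its lower edge, x along its thickness. Starts upright in one of the two slots (16 x 80 mm, floor 8 mm up, rim 42 mm up, 70 mm apart along x) of a dark steel rack, its top 128 mm above the bench. One marker or both are present
- yellow_marker: yellow marker of the same size and kind, in the rack's other slot when present
- check_weight: brass check weight, 48 mm dia x 74 mm, standing, present in some starts; bystander, origin at its foot
- label_roll: roll of labels, 70 mm dia x 50 mm high, lying flat, present in some starts; bystander, origin at its foot
- spray: spray bottle, 66 mm dia x 140 mm; bystander
- empty_trays: empty black tray 160 x 120 x 45 mm; bystander
- tape: grey tape dispenser block 120 x 60 x 70 mm; bystander
There are look-alikes about, which are no part of the job. What is shaped like the pack1 but blue or purple is not meant.

How it is judged:
By the outcome, as a careful person would: the job done as asked, in the order asked, and still so for the second after the job is handed in, with the robot touching nothing.
Of green_marker, yellow_marker only 1 to 2 are there at a start; the rules pass over those that are not, and their reading is None.
Of pack4, label_roll, check_weight only 1 to 2 are there at a start; the rules pass over those that are not, and their reading is None.
At some moment in a run one of crate may be knocked a few centimetres aside while the robot is not near it.
It also fails if it takes over 210 s, if anything falls off the work surface, if the arm or the gripper's body presses on something with over 40 N, if the wrist force passes 120 N, or if a joint passes its speed limit or range.

ROBOT

A 6-joint arm with a two-finger parallel gripper is mounted at the origin on the work surface. World frame = base frame: x ahead of the robot, y to its left, z up, the work surface at z = 0. Lengths are in mm, angles in rad, forces in N, time in s.
With the tool pointing down it reaches from about 350 to 975 mm from the base axis. Payload 7.1 kg.
Tool frame: the origin (TCP) lies between the finger pads; the fingertips stand 17 mm ahead of it and the grasp point (between the pads) lies 2 mm behind it (tip_reach is the y of the fingertips in the tool frame, in mm); y points along the fingers, x is the direction in which the jaws open and shut, and the axes are right-handed (so a half turn about y gives the same grasp; the last joint's range is limited). The gripper opens to 88 mm and grips with 3 to 60 N. Pads are 20 mm wide; open, the fingers measure 115 mm over their backs; the gripper's body (75 mm by 178 mm) begins 61 mm behind the grasp point.
Start: joints at [1.323, 0.423, 1.63, -0, 1.089, -0.019], TCP at [141.724, 608.703, 239.675] pointing down, gripper open.
Joint ranges: [-3, 3], [-0.9, 2.11], [0.09, 2.58], [-1.31, 4.45], [0.11, 2.69], [-2.54, 2.54]. Speed limits (rad/s): [2.39, 2.39, 3.01, 3.14, 3.14, 3.14].

INTERFACE

Orientations are given as a rotation vector (axis times angle).
In Python, from workcell import get_obs, get_image, camera_model, close_job, silhouettes, tip_of, tip_reach gives the robot as it stands. The module is installed in compiled form; this text tells all that it offers.
- The arm moves only by the tool arm_command, never from a script. Its argument "targets" is a list of rows, each a list of 4 numbers: the shift along the tool's x, y, z in mm, then the turn about the tool's y in rad. A call has 1 to 20 rows; each row shifts and turns the commanded pose from where the row before left it, along the tool's axes as they then stand; what a row does not reach is not made up. A row lasts 1/12 s, in which the tool goes at most 41.7 mm and 7.16 degrees, less where a joint would pass 70% of its speed; a pose out of reach is approached as far as the arm can. A call is refused whole if a number of a shift passes 41.7 or a number of a turn 0.125, either way. A call with a gripper value outside its range is refused whole. "gripper" is the opening in per cent of the stroke, from 0 (shut) to 100 (fully open), set as the call begins (left out, the last holds). The fingers move at their own pace and stop on an object; the grip force is fixed at half the most. Time passes only in rows, so rows that do not move let the fingers close. It gives the time, the measured TCP pose, the force and the opening at its end, in the units of the state.
- get_obs(): the state, without advancing time (a new reading comes with each control period).
- get_image(name): name is "scene" or "side" or "wrist"; returns the picture (384x512x3 uint8, blue, green, red); there is no depth.
- camera_model(name): a dict with "mtx" (3x3 intrinsics, pixels), "dist" ([k1, k2, p1, p2, k3] as OpenCV has them; the pictures are not rectified), "position" and "orientation" of the camera in the world. Camera axes: x right, y up, looking along -z (the intrinsics and any distortion apply to the point x, -y, -z); pixel columns grow to the right and rows downward; lengths in mm; the calibration is good to about 2 mm. A picture is of the moment at which its call begins: read the wrist's pose just before it. camera_model takes no time and is no camera call; for the wrist camera it gives the pose at the moment of the call.
- close_job(): hands the job in, once; it reports no verdict.
Trained networks look in the newest picture that a camera, given by its name, has taken for a name from the list of things; names that differ only in an ending like _2 or _b are one class to them, and where a whole thing is asked for, a point or a joint stands for the part that bears it (a point fixed in the world has none). Each returns a list of dicts, best first, with "conf" (0 to 1); they miss things now and then, are a little off and sometimes report something else, mostly with a low value. They report only what shows in the picture. A call takes as long as a camera call. They do not tell look-alikes from the thing itself.
- silhouettes(camera, thing): "pixels" (384x512 bool, what is visible of it) and "at" ([column, row] in pixels, amid what is visible of it).
- tip_of(camera, thing): "at" ([column, row] in pixels: a listed point, or the origin of a listed thing).
The state is a dict: "t": time; "qpos": joint angles; "qvel": joint speeds; "joint_torque": joint torques, N m; "ee_pos": TCP position; "orientation": TCP orientation; "ft_force": force on the tool from outside, world axes, zero at the start; "moment": the same for the moment, N m; "width": finger opening in mm.
Only numpy, scipy, OpenCV 4.12 (cv2) and the standard library are available. Lean on these libraries where they do the work, as an engineer would, in place of code of your own. Each camera call takes 0.05 s, during which the arm holds its last target. There are 200 camera calls.

## Working session

There is one attempt and no reset: what is moved stays moved. The work goes in short steps, Python scripts to look and compute and a tool call to move; the robot and the scene stay as the last step left them, time stands still between calls to the robot, and variables do not carry over. Pictures are saved under pics/ and viewed, about 12 in all and at most 16, crops included, and the job is handed in when it is done.

Besides the shell and the picture viewer there is one more tool, called in YAML: its name, and indented under it one key for each argument. arm_command: Moves the arm, as the interface text tells. Its arguments: {"type":"object","properties":{"targets":{"type":"array","items":{"type":"array","items":{"type":"number"}}},"gripper":{"type":"number"}},"required":["targets"]}

```bash
mkdir -p pics
cat > h.py <<'E'
import numpy as np, cv2
from scipy.spatial.transform import Rotation as R
from workcell import *
def cam(n):
    m=camera_model(n); o=np.array(m["orientation"],float)
    Rm=R.from_rotvec(o.ravel()).as_matrix() if o.size==3 else (o if o.size==9 else R.from_quat(o).as_matrix())
    return np.array(m["mtx"]),np.array(m["dist"]),np.array(m["position"]),Rm.reshape(3,3)
def ray(n,px,z,c=None):
    K,d,p,Rm=c or cam(n)
    u=cv2.undistortPoints(np.array([[px]],float),K,d)[0,0]
    v=Rm@np.array([u[0],-u[1],-1]); return p+v*(z-p[2])/v[2]
def proj(n,P,c=None):
    K,d,p,Rm=c or cam(n)
    q=(np.atleast_2d(P)-p)@Rm; q=q*[1,-1,-1]
    return cv2.projectPoints(q,np.zeros(3),np.zeros(3),K,d)[0][:,0]
def tri(obs):
    A=np.zeros((3,3));b=np.zeros(3)
    for n,px in obs:
        K,d,p,Rm=cam(n);u=cv2.undistortPoints(np.array([[px]],float),K,d)[0,0]
        v=Rm@np.array([u[0],-u[1],-1]);v/=np.linalg.norm(v);M=np.eye(3)-np.outer(v,v);A+=M;b+=M@p
    return np.linalg.solve(A,b)
E
python3 - <<'E'
from h import *
o=get_obs();print({k:np.round(v,3) for k,v in o.items()});print(R.from_rotvec(o["orientation"]).as_matrix().round(3), tip_reach)
ims=[]
for n in("scene","side","wrist"):
    im=get_image(n);cv2.imwrite(f"pics/{n}0.png",im);c=cam(n);print(n,c[2].round(),c[3].round(2).tolist(),c[0][0,0])
    for t in["platform","stand_top","crate_floor","near_slot","far_slot","crate","green_marker","yellow_marker","pack1","pack4","check_weight","label_roll"]:
        r=tip_of(n,t);print(t,[(np.round(x["conf"],2),np.round(x["at"]).tolist()) for x in r[:3]])
E
```

```text
{'t': np.float64(0.0), 'qpos': array([ 1.323,  0.424,  1.631, -0.   ,  1.089, -0.019]), 'qvel': array([-0.   ,  0.002,  0.001, -0.   , -0.   , -0.002]), 'joint_torque': array([ 4.0000e-03, -5.4461e+01, -2.7368e+01,  6.5000e-02,  2.3000e-02,
       -0.0000e+00]), 'ee_pos': array([141.627, 608.207, 238.919]), 'orientation': array([-1.31 , -1.038,  1.04 ]), 'ft_force': array([-0.6  ,  0.493,  0.245]), 'moment': array([ 0.005, -0.064,  0.018]), 'width': np.float64(87.968)}
[[ 0.227 -0.    -0.974]
 [ 0.974 -0.001  0.227]
 [-0.002 -1.     0.   ]] 17.0
scene [1392.  -21. 1000.] [[-0.04, -0.73, 0.68], [1.0, -0.04, 0.02], [0.01, 0.68, 0.73]] 408.1977646013235
platform [(np.float64(0.72), [153.0, 221.0]), (np.float64(0.62), [269.0, 205.0])]
stand_top [(np.float64(0.62), [328.0, 204.0])]
crate_floor [(np.float64(0.69), [164.0, 200.0]), (np.float64(0.41), [97.0, 178.0])]
near_slot [(np.float64(0.63), [178.0, 177.0])]
far_slot [(np.float64(0.91), [152.0, 225.0]), (np.float64(0.54), [401.0, 215.0])]
crate []
green_marker [(np.float64(0.67), [347.0, 171.0]), (np.float64(0.28), [399.0, 212.0])]
yell
[... 820 characters left out ...]
marker [(np.float64(0.75), [219.0, 160.0])]
pack1 [(np.float64(0.78), [287.0, 134.0]), (np.float64(0.63), [262.0, 143.0]), (np.float64(0.62), [262.0, 152.0])]
pack4 [(np.float64(0.78), [287.0, 134.0]), (np.float64(0.63), [262.0, 143.0]), (np.float64(0.62), [262.0, 152.0])]
check_weight [(np.float64(0.88), [218.0, 208.0])]
label_roll [(np.float64(0.59), [264.0, 153.0])]
wrist [ 75. 624. 383.] [[0.22, -0.94, -0.24], [0.97, 0.22, 0.06], [-0.0, -0.25, 0.97]] 309.23849093339913
platform []
stand_top []
crate_floor []
near_slot []
far_slot []
crate []
green_marker []
yellow_marker []
pack1 [(np.float64(0.61), [191.0, 312.0])]
pack4 [(np.float64(0.61), [191.0, 312.0])]
check_weight []
label_roll []
```

View images.

View pics/scene0.png

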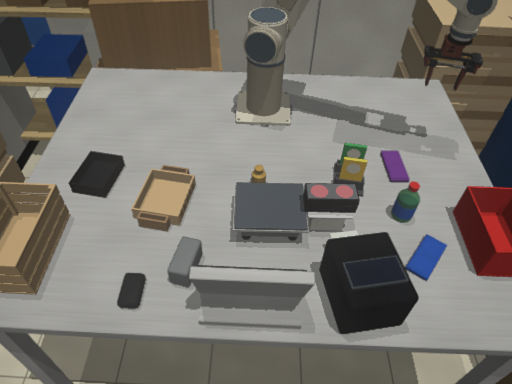

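View pics/side0.png

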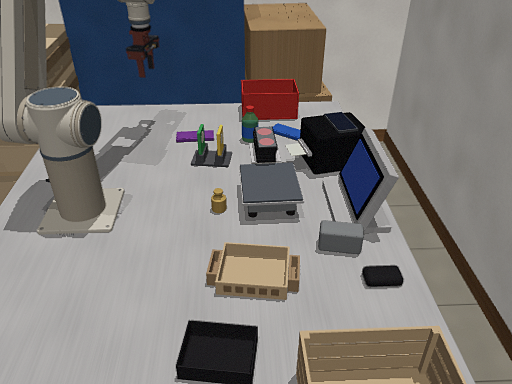

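Run:
```python
from h import *
s=cv2.imread("pics/scene0.png");d=cv2.imread("pics/side0.png")
a=cv2.resize(s[130:250,110:430],None,fx=2.5,fy=2.5,interpolation=3)
b=cv2.resize(d[110:230,190:310],None,fx=2.5,fy=2.5,interpolation=3)
b2=cv2.resize(d[230:310,190:310],None,fx=2.5,fy=2.5,interpolation=3)
out=np.zeros((600,800,3),np.uint8);out[:300]=a;out[300:600,:300]=b;out[300:500,300:600]=b2
cv2.imwrite("pics/crop0.png",out)
P=lambda l,ob:print(l,tri(ob).round(1))
print("platform",ray("scene",(269,205),80).round(),ray("side",(270,181),80).round());P("pl",[("scene",(269,205)),("side",(270,181))])
print("crate",ray("scene",(164,200),5).round(),ray("side",(254,272),5).round())
print("cw",ray("scene",(258,183),0).round(),ray("side",(218,208),0).round())
print("g",ray("scene",(347,171),8).round(),ray("side",(201,159),8).round())
print("y",ray("scene",(346,185),8).round(),ray("side",(219,160),8).round())
print("pk",[(z,ray("scene",(335,196),z).round().tolist()) for z in(84,99,114,129)])
```

```text
platform [595.  23.  80.] [590.  22.  80.]
pl [591.2  24.2  77.8]
crate [ 527. -314.    5.] [ 523. -300.    5.]
cw [428. -11.   0.] [422.  -5.  -0.]
g [361. 298.   8.] [355. 289.   8.]
y [429. 286.   8.] [422. 278.   8.]
pk [(84, [551.0, 224.0, 84.0]), (99, [565.0, 220.0, 99.0]), (114, [579.0, 215.0, 114.0]), (129, [592.0, 211.0, 129.0])]
```

View pics/crop0.png

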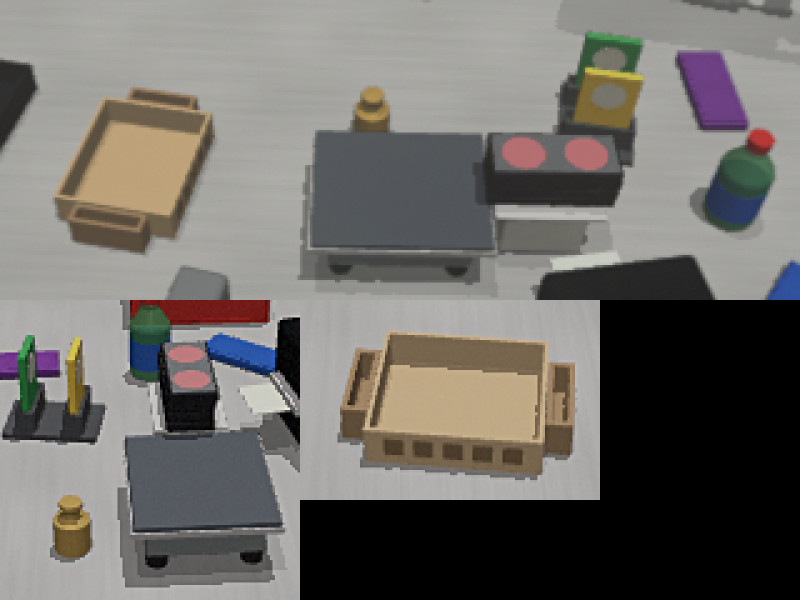

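```bash
cat >> h.py <<'E'
def yaw():
    m=R.from_rotvec(get_obs()["orientation"]).as_matrix(); return np.degrees(np.arctan2(m[1,0],m[0,0]))
def plan(x,y,z,yw):
    "turn first (about tool y), then shift in the turned tool frame"
    o=get_obs();y0=yaw();dt=np.radians(y0-yw);a=np.radians(yw)
    d=np.array([x,y,z])-o["ee_pos"]
    sx=d[0]*np.cos(a)+d[1]*np.sin(a); sz=-d[0]*np.sin(a)+d[1]*np.cos(a)
    print("t%.1f pos"%o["t"],o["ee_pos"].round(1),"yaw %.2f"%y0,"w %.1f"%o["width"],"F",o["ft_force"].round(1),"| turn %.3f rad, shift x %.1f y %.1f z %.1f"%(dt,sx,-d[2],sz))
def rect(c,yw,a,b,z):
    t=np.radians(yw);u=np.array([np.cos(t),np.sin(t)]);v=np.array([-u[1],u[0]])
    return np.array([[*(np.array(c)+i*a/2*u+j*b/2*v),z] for i,j in((-1,-1),(-1,1),(1,1),(1,-1))])
def fitrect(a,b,z,obs,x0):
    "obs: list of (cam,[px for -x-y,-x+y,+x+y,+x-y or None],cammodel or None)"
    from scipy.optimize import least_squares
    def f(p):
        P=rect(p[:2],p[2],a,b,z);r=[]
        for n,px,c in obs:
            q=proj(n,P,c)
            for i,k in enumerate(px):
                if k is not None:r+=list(q[i]-k)
        return r
    s=least_squares(f,x0,x_scale=[1,1,.3]);return s.x.round(2),np.sqrt(np.mean(s.fun**2)).round(2)
E
python3 - <<'E'
from h import *
S=[(236,182.4),(302.4,183.6),(306.8,228.8),(233.2,228.4)]
D=[(242.4,201.2),(240,164.8),(295.2,163.2),(302.8,200)]
print("plat",fitrect(180,210,80,[("scene",S,None),("side",D,None)],[592,23,0]))
S=[(304.8,184),(355.6,184.8),None,None];D=[(255.6,146),(254,128),(272.4,126.8),(276.4,143.2)]
for z in(129,144):print("stack",z,fitrect(66,150,z,[("scene",S,None),("side",D,None)],[592,200,0]))
S=[(134,208.8),(158.8,170),(195.2,175.2),None]
S=[(158.8,170),(195.2,175.2),None,(134,208.8)]
D=[(216,282.8),(224.8,243.2),(288.8,247.2),(286.4,287.2)]
print("crate",fitrect(180,150,45,[("scene",S,None),("side",D,None)],[525,-307,0]), fitrect(180,150,45,[("side",D,None)],[525,-307,0]))
print("screen",[ray("side",(347,140),z).round() for z in(0,200)],[ray("side",(372,222),z).round() for z in(0,)],[ray("scene",p,200).round() for p in((195,268),(308,268),(195,295))])
plan(592,110,300,0)
E
```

```text
plat (array([591.37,  24.39,   0.76]), np.float64(0.75))
stack 129 (array([583.22, 211.02,   2.28]), np.float64(2.56))
stack 144 (array([586.68, 201.82,   1.06]), np.float64(1.56))
crate (array([ 523.24, -304.36,   -9.35]), np.float64(2.02)) (array([ 522.73, -310.78,   -8.29]), np.float64(0.67))
screen [array([932., 420.,   0.]), array([831.,  60., 200.])] [array([ 897., -100.,    0.])] [array([ 897., -149.,  200.]), array([884., 108., 200.]), array([ 964., -141.,  200.])]
t1.9 pos [141.7 608.7 239.7] yaw 76.89 w 87.8 F [ 0.3  0.2 -0.4] | turn 1.342 rad, shift x 450.3 y -60.3 z -498.7
```

arm_command:
  targets:
    - [0,-5,0,0.122]
    - [0,-5,0,0.122]
    - [0,-5,0,0.122]
    - [0,-5,0,0.122]
    - [0,-5,0,0.122]
    - [0,-5,0,0.122]
    - [0,-5,0,0.122]
    - [0,-5,0,0.122]
    - [0,-5,0,0.122]
    - [0,-5,0,0.122]
    - [0,-10,0,0.122]

```text
t: 2.87
ee_pos: [141.6, 608.1, 299.0]
orientation: [-1.573, 0.005, -0.004]
ft_force: [-0.2, 0.2, -0.5]
width: 88.0
```

arm_command:
  targets:
    - [22.5,0,-25,0]
    - [22.5,0,-25,0]
    - [22.5,0,-25,0]
    - [22.5,0,-25,0]
    - [22.5,0,-25,0]
    - [22.5,0,-25,0]
    - [22.5,0,-25,0]
    - [22.5,0,-25,0]
    - [22.5,0,-25,0]
    - [22.5,0,-25,0]
    - [22.5,0,-25,0]
    - [22.5,0,-25,0]
    - [22.5,0,-25,0]
    - [22.5,0,-25,0]
    - [22.5,0,-25,0]
    - [22.5,0,-25,0]
    - [22.5,0,-25,0]
    - [22.5,0,-25,0]
    - [22.5,0,-25,0]
    - [22.5,0,-25,0]

```text
t: 4.53
ee_pos: [592.7, 107.2, 299.8]
orientation: [-1.571, -0.0, -0.0]
ft_force: [0.2, 0.1, -0.1]
width: 87.7
```

Run:
```python
from h import *
plan(592,200,200,0)
c=cam("wrist");np.save("c1.npy",np.array(c,dtype=object),allow_pickle=True)
im=get_image("wrist");print(get_obs()["ee_pos"].round(1))
print([(round(float(x["conf"]),2),np.round(x["at"]).tolist()) for x in tip_of("wrist","platform")])
cv2.imwrite("pics/w1.png",im);cv2.imwrite("pics/w1b.png",cv2.resize(im,(768,576)))
```

```text
t4.5 pos [592.7 107.2 299.8] yaw -0.01 w 87.7 F [ 0.2  0.1 -0.1] | turn -0.000 rad, shift x -0.7 y 99.8 z 92.8
[596.3 103.5 299.9]
[(0.56, [254.0, 233.0])]
```

View pics/w1b.png

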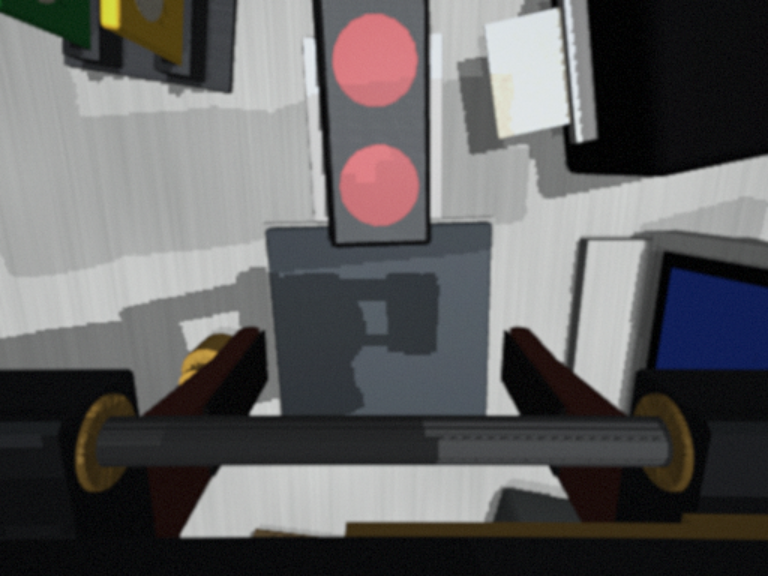

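arm_command:
  targets:
    - [0,0,12,0]
    - [0,0,12,0]
    - [0,0,12,0]
    - [0,0,0,0]
    - [0,0,0,0]
    - [0,0,0,0]

```text
t: 5.13
ee_pos: [591.2, 145.8, 299.8]
orientation: [-1.571, -0.002, 0.002]
ft_force: [0.3, -0.4, -0.0]
width: 88.0
```

Run:
```python
from h import *
plan(592,200,200,0)
c=cam("wrist")
import pickle;pickle.dump(c,open("c2.pkl","wb"))
im=get_image("wrist")
r=silhouettes("wrist","pack4")
print([(round(float(x["conf"]),2),np.round(x["at"]).tolist(),int(x["pixels"].sum())) for x in r])
cv2.imwrite("pics/w2.png",im)
for z in(129,144):
    for yw in(0,):
        cor=proj("wrist",rect((592,200),0,66,150,z),c);print(z,cor.round(0).tolist())
for x in r[:2]:
    m=cv2.minAreaRect(np.argwhere(x["pixels"])[:,::-1].astype(np.float32));print(cv2.boxPoints(m).round(1).tolist())
cv2.imwrite("pics/w2b.png",cv2.resize(im[0:300,130:400],None,fx=2,fy=2,interpolation=3))
```

```text
t5.1 pos [591.2 145.8 299.8] yaw 0.12 w 88.0 F [ 0.3 -0.4 -0. ] | turn 0.002 rad, shift x 0.8 y 99.8 z 54.2
[(0.75, [216.0, 103.0], 201), (0.57, [250.0, 121.0], 11140)]
129 [[226.0, 198.0], [223.0, 43.0], [293.0, 43.0], [288.0, 198.0]]
144 [[224.0, 202.0], [221.0, 39.0], [295.0, 40.0], [290.0, 203.0]]
[[210.8000030517578, 44.099998474121094], [213.10000610351562, 44.0], [222.0, 177.89999389648438], [219.6999969482422, 178.10000610351562]]
[[212.6999969482422, 41.20000076293945], [285.8999938964844, 38.900001525878906], [291.0, 201.10000610351562], [217.6999969482422, 203.39999389648438]]
```

View pics/w2b.png

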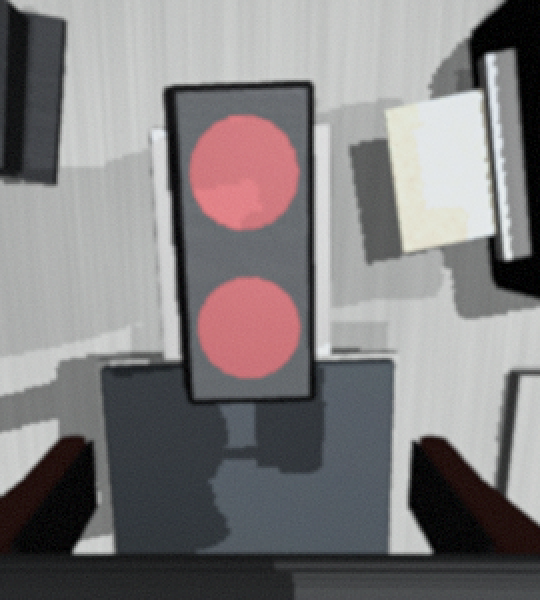

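Run:
```python
from h import *
import pickle;c=pickle.load(open("c2.pkl","rb"))
W=[(225,201),(215.5,44),(286.5,41.5),(288,199)]
for z in(129,136,144):print(z,fitrect(66,150,z,[("wrist",W,c)],[592,200,0]))
# platform top edge corners & sides : crop
P=[(182+0,183.5),(326,179.5)]
print([ray("wrist",p,80,c).round(1) for p in P])
# stand visible top corners far: crop(152,128),(328,125)
print([ray("wrist",p,84,c).round(1) for p in((206,64),(294,62.5))])
S=cv2.imread("pics/scene0.png")
def edge(z):print(z,proj("scene",rect((590,199),1,66,150,z)).round(1).tolist(),proj("side",rect((590,199),1,66,150,z)).round(1).tolist())
edge(129);edge(144);edge(84)
```

```text
129 (array([588.39, 199.55,   2.18]), np.float64(0.85))
136 (array([588.44, 199.43,   2.18]), np.float64(0.59))
144 (array([588.5 , 199.27,   2.18]), np.float64(2.16))
[array([501.6, 129.3,  80. ]), array([674.8, 135. ,  80. ])]
[array([536.2, 263. ,  84. ]), array([631.3, 264.9,  84. ])]
129 [[303.9, 186.2], [354.7, 187.6], [358.3, 204.6], [305.5, 203.1]] [[258.2, 151.8], [255.1, 130.6], [273.6, 130.0], [278.2, 151.1]]
144 [[304.5, 182.7], [355.8, 184.1], [359.5, 201.1], [306.1, 199.6]] [[258.2, 147.8], [255.1, 126.8], [273.7, 126.2], [278.3, 147.2]]
84 [[302.1, 196.4], [351.7, 197.8], [355.0, 214.7], [303.7, 213.2]] [[258.2, 163.5], [255.1, 141.7], [273.3, 141.1], [277.8, 162.8]]
```

arm_command:
  targets:
    - [0,20,-2,0.0]
    - [0,20,-2,0]
    - [0,20,-2,0]
    - [0,20,-2,-0.015]
    - [0,15,-2,-0.015]
    - [0,0,0,0]
    - [0,0,0,0]
    - [0,0,0,0]
    - [0,0,0,0]

```text
t: 5.98
ee_pos: [592.6, 134.8, 206.1]
orientation: [-1.57, -0.025, 0.022]
ft_force: [-0.2, -0.4, 0.5]
width: 87.9
```

Run:
```python
from h import *
plan(592,200,200,0)
c=cam("wrist")
import pickle;pickle.dump(c,open("c3.pkl","wb"))
im=get_image("wrist")
cv2.imwrite("pics/w3.png",im)
for z in(129,144):
    print(z,proj("wrist",rect((588.5,199.5),2.2,66,150,z),c).round(0).tolist())
cv2.imwrite("pics/w3b.png",cv2.resize(im[0:300,130:400],None,fx=2,fy=2,interpolation=3))
```

```text
t6.0 pos [592.6 134.8 206.1] yaw 1.70 w 87.9 F [-0.2 -0.4  0.5] | turn 0.030 rad, shift x -0.6 y 6.1 z 65.2
129 [[211.0, 219.0], [200.0, -7.0], [305.0, -7.0], [298.0, 219.0]]
144 [[208.0, 226.0], [195.0, -16.0], [309.0, -17.0], [301.0, 226.0]]
```

View pics/w3b.png

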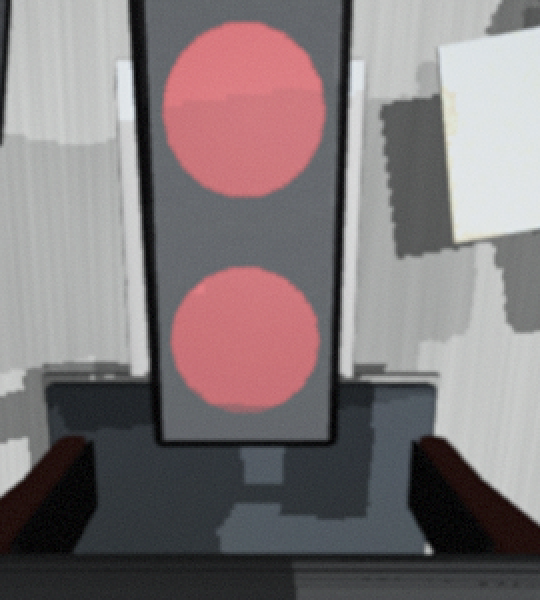

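Run:
```python
from h import *
import pickle;c2=pickle.load(open("c2.pkl","rb"));c3=pickle.load(open("c3.pkl","rb"))
W2=[(225,201),(216,44),(286.5,41.5),(288,199)];W3=[(208,222),None,None,(298,221.5)]
print(fitrect(64.2,146,144,[("wrist",W2,c2)],[592,200,0]),fitrect(64.2,146,144,[("wrist",W2,c2),("wrist",W3,c3)],[592,200,0]))
# platform far edge ends at z80: crop (48,384),(436,384)
print([ray("wrist",p,80,c3).round(1) for p in((154,192),(348,192))])
# stand left/right edges top: crop (118,62),(364,62)
print([ray("wrist",p,84,c3).round(1) for p in((189,31),(311.5,31))])
# right edge line & left edge line of pack in w3 at z144
for p in((134,0),(156,444),(352,0),(336,443)):print(ray("wrist",(p[0]/2+130,p[1]/2),144,c3).round(1))
```

```text
(array([588.6 , 199.82,   2.11]), np.float64(0.63)) (array([588.27, 200.16,   1.91]), np.float64(0.73))
[array([500.8, 129.9,  80. ]), array([675.3, 135.3,  80. ])]
[array([536.2, 261.6,  84. ]), array([631.5, 264.7,  84. ])]
[553.4 265.  144. ]
[558.7 126.5 144. ]
[617.5 267.1 144. ]
[622.1 128.9 144. ]
```

arm_command:
  targets:
    - [-1,4,16,0.0]
    - [-1,4,16,0]
    - [0,4,16,0]
    - [0,4,17,-0.003]
    - [0,0,0,0]
    - [0,0,0,0]
    - [0,0,0,0]
    - [0,0,0,0]
    - [0,0,0,0]

```text
t: 6.78
ee_pos: [588.1, 198.9, 189.1]
orientation: [-1.571, -0.026, 0.025]
ft_force: [0.2, -0.7, -0.5]
width: 87.7
```

Run:
```python
from h import *
plan(588.3,200,149,2)
```

```text
t6.8 pos [588.1 198.9 189.1] yaw 1.84 w 87.7 F [ 0.2 -0.7 -0.5] | turn -0.003 rad, shift x 0.3 y 40.1 z 1.1
```

arm_command:
  targets:
    - [0,10,1,0]
    - [0,10,0,0]
    - [0,10,0,0]
    - [0,5,0,0]
    - [0,5,0,0]
    - [0,0,0,0]
    - [0,0,0,0]
    - [0,0,0,0]
    - [0,0,0,0]

```text
t: 7.53
ee_pos: [588.1, 200.8, 149.1]
orientation: [-1.57, -0.026, 0.025]
ft_force: [-0.2, -0.9, 0.4]
width: 87.4
```

arm_command:
  targets:
    - [0,0,0,0]
    - [0,0,0,0]
    - [0,0,0,0]
    - [0,0,0,0]
    - [0,0,0,0]
    - [0,0,0,0]
    - [0,0,0,0]
    - [0,0,0,0]
  gripper: 60

```text
t: 8.2
ee_pos: [587.9, 200.7, 148.9]
orientation: [-1.571, -0.026, 0.026]
ft_force: [-1.0, 0.4, 3.3]
width: 65.5
```

arm_command:
  targets:
    - [0,0,-4,0]
    - [0,0,-6,0]
    - [0,0,-8,0]
    - [0,0,-10,0]
    - [0,0,-10,0]

```text
t: 8.62
ee_pos: [589.2, 161.7, 148.9]
orientation: [-1.57, -0.026, 0.026]
ft_force: [-0.2, 3.5, 4.0]
width: 65.9
```

Run:
```python
from h import *
plan(591.4,26,149,1.9)
```

```text
t8.6 pos [589.2 161.7 148.9] yaw 1.89 w 65.9 F [-0.2  3.5  4. ] | turn -0.000 rad, shift x -2.3 y -0.1 z -135.7
```

arm_command:
  targets:
    - [-0.2,-0.3,-10,0]
    - [-0.2,0,-11,0]
    - [-0.2,0,-12,0]
    - [-0.2,0,-12,0]
    - [-0.2,0,-12,0]
    - [-0.2,0,-12,0]
    - [-0.2,0,-12,0]
    - [-0.2,0,-12,0]
    - [-0.2,0,-12,0]
    - [-0.2,0,-12,0]
    - [-0.2,0,-10,0]
    - [-0.1,0,-8,0]
    - [0,0,-1,0]
    - [0,0,0,0]
    - [0,0,0,0]
    - [0,0,0,0]

```text
t: 9.95
ee_pos: [591.2, 27.1, 148.9]
orientation: [-1.571, -0.026, 0.026]
ft_force: [-0.5, -0.1, -1.9]
width: 65.6
```

Run:
```python
from h import *
plan(591.4,26,100,1.9)
```

```text
t9.9 pos [591.2  27.1 148.9] yaw 1.92 w 65.6 F [-0.5 -0.1 -1.9] | turn 0.000 rad, shift x 0.1 y 48.9 z -1.1
```

arm_command:
  targets:
    - [0,10,-0.5,0]
    - [0,12,0,0]
    - [0,12,0,0]
    - [0,8,0,0]
    - [0,4,0,0]
    - [0,1.5,0,0]
    - [0,1,0,0]
    - [0,0.5,0,0]
    - [0,0,0,0]
    - [0,0,0,0]
    - [0,0,0,0]

```text
t: 10.87
ee_pos: [591.5, 26.1, 100.4]
orientation: [-1.571, -0.027, 0.025]
ft_force: [0.8, -0.7, -1.9]
width: 66.0
```

Run:
```python
from h import *
plan(591.4,26,100,1.9)
```

```text
t10.9 pos [591.5  26.1 100.4] yaw 1.89 w 66.0 F [ 0.8 -0.7 -1.9] | turn -0.000 rad, shift x -0.1 y 0.4 z -0.1
```

arm_command:
  targets:
    - [0,0.5,0,0]
    - [0,0.5,0,0]
    - [0,0.2,0,0]
    - [0,0,0,0]
    - [0,0,0,0]

```text
t: 11.28
ee_pos: [591.5, 26.1, 99.9]
orientation: [-1.571, -0.027, 0.025]
ft_force: [-2.6, -1.3, 6.4]
width: 66.0
```

arm_command:
  targets:
    - [0,0,0,0]
    - [0,0,0,0]
    - [0,0,0,0]
    - [0,0,0,0]
    - [0,0,0,0]
    - [0,-10,0,0]
    - [0,-15,0,0]
    - [0,-20,0,0]
    - [0,0,0,0]
    - [0,0,0,0]
    - [0,0,0,0]
    - [0,0,0,0]
    - [0,0,0,0]
    - [0,0,0,0]
    - [0,0,0,0]
    - [0,0,0,0]
    - [0,0,0,0]
    - [0,0,0,0]
    - [0,0,0,0]
    - [0,0,0,0]
  gripper: 100

```text
t: 12.95
ee_pos: [591.2, 26.1, 143.8]
orientation: [-1.571, -0.026, 0.026]
ft_force: [0.2, -0.7, -0.3]
width: 87.8
```

Run:
```python
from h import *
im=get_image("wrist");s=get_image("scene")
out=np.zeros((576,768,3),np.uint8);out[:384,:512]=im;out[384:,:320]=cv2.resize(s[150:246,230:390],None,fx=2,fy=2)
cv2.imwrite("pics/w4.png",out);plan(591.4,26,101,1.9)
```

```text
t13.1 pos [591.2  26.1 143.8] yaw 1.89 w 88.0 F [0.6 0.4 0.3] | turn -0.000 rad, shift x 0.2 y 42.8 z -0.1
```

View pics/w4.png

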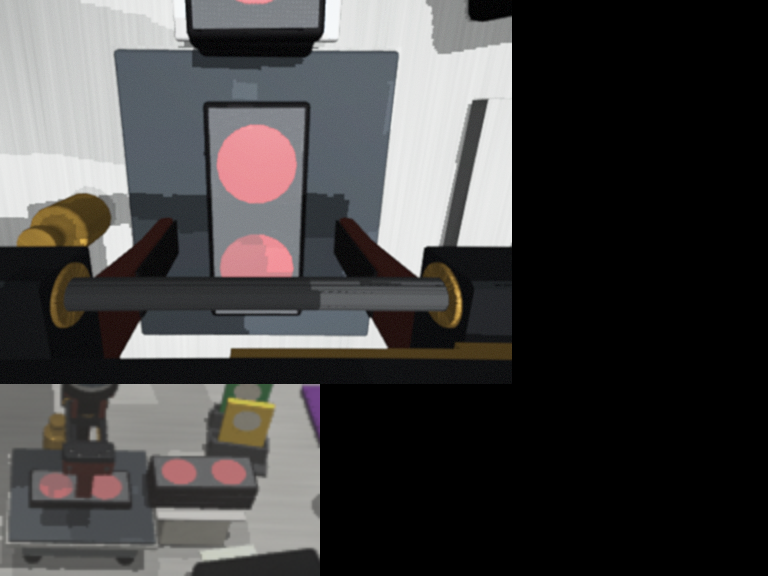

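arm_command:
  targets:
    - [0,-6,0,0.1168]
    - [0,-6,0,0.1168]
    - [0,-6,0,0.1168]
    - [0,-6,0,0.1168]
    - [0,-6,0,0.1168]
    - [0,-6,0,0.1168]
    - [0,-6,0,0.1168]
    - [0,-6,0,0.1168]
    - [0,-6,0,0.1168]
    - [0,-6,0,0.1168]
    - [0,-6,0,0.1168]
    - [0,-6,0,0.1168]
    - [0,-6,0,0.1168]
    - [0,-6,0,0.1168]
    - [0,-6,0,0.1168]

```text
t: 14.3
ee_pos: [591.2, 26.2, 234.1]
orientation: [-1.132, 1.322, -1.322]
ft_force: [-0.3, 0.0, -0.2]
width: 88.1
```

arm_command:
  targets:
    - [24.3,0,-4.8,0]
    - [24.3,0,-4.8,0]
    - [24.3,0,-4.8,0]
    - [24.3,0,-4.8,0]
    - [24.3,0,-4.8,0]
    - [24.3,0,-4.8,0]
    - [24.3,0,-4.8,0]
    - [24.3,0,-4.8,0]
    - [24.3,0,-4.8,0]
    - [24.3,0,-4.8,0]
    - [24.3,0,-4.8,0]
    - [24.3,0,-4.8,0]
    - [24.3,0,-4.8,0]
    - [24.3,0,-4.8,0]
    - [0,0,0,0]
    - [0,0,0,0]
    - [0,0,0,0]
    - [0,0,0,0]
    - [0,0,0,0]

```text
t: 15.88
ee_pos: [474.9, -299.4, 233.8]
orientation: [-1.136, 1.317, -1.316]
ft_force: [0.6, -0.1, 0.3]
width: 88.0
```

Run:
```python
from h import *
plan(523,-308,200,-98.5)
c=cam("wrist")
import pickle;pickle.dump(c,open("c5.pkl","wb"))
im=get_image("wrist");cv2.imwrite("pics/w5.png",im)
r=silhouettes("wrist","crate");print([(round(float(x["conf"]),2),np.round(x["at"]).tolist()) for x in r])
for t in("crate_floor","near_slot","far_slot"):
    print(t,[(round(float(x["conf"]),2),np.round(x["at"]).tolist(),ray("wrist",x["at"],5 if t[0]=="c" else 8,c).round(1).tolist()) for x in tip_of("wrist",t)])
cv2.imwrite("pics/w5b.png",cv2.resize(im,(768,576),interpolation=3))
```

```text
t15.9 pos [ 474.9 -299.4  233.8] yaw -98.42 w 88.0 F [ 0.6 -0.1  0.3] | turn 0.001 rad, shift x 1.4 y 33.8 z 48.9
[(0.71, [258.0, 117.0])]
crate_floor [(0.58, [256.0, 129.0], [521.1, -306.4, 5.0])]
near_slot [(0.38, [261.0, 27.0], [627.5, -327.0, 8.0])]
far_slot [(0.69, [258.0, 29.0], [625.5, -323.8, 8.0])]
```

View pics/w5b.png

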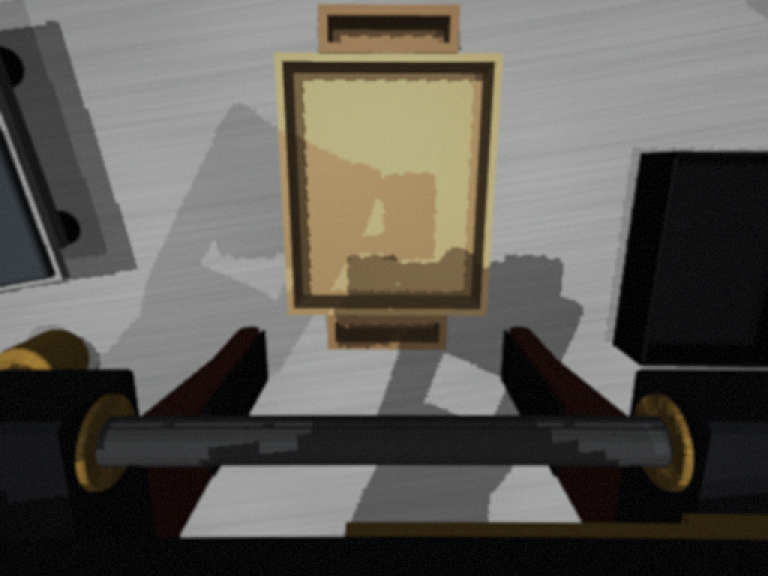

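Run:
```python
from h import *
import pickle;c=pickle.load(open("c5.pkl","rb"))
px=np.array([(486.5,314),(290,314),(275,54),(504,54)])/1.5
print(fitrect(180,150,45,[("wrist",px,c)],[523,-306,-8.5]))
i=np.array([(0,0)])
# pockets outer rim z42: far (318,5)-(459,5) bottom(319,53); near (330,349)-(445,349)
for p in((318,5),(459,5),(330,349),(445,349)):print(ray("wrist",np.array(p)/1.5,42,c).round(1))
```

```text
(array([ 522.67, -310.13,   -8.37]), np.float64(0.95))
[ 646.4 -282.    42. ]
[ 633.4 -371.4   42. ]
[ 412.6 -248.5   42. ]
[ 399.7 -336.4   42. ]
```

arm_command:
  targets:
    - [-24.3,0,4.8,0]
    - [-24.3,0,4.8,0]
    - [-24.3,0,4.8,0]
    - [-24.3,0,4.8,0]
    - [-24.3,0,4.8,0]
    - [-24.3,0,4.8,0]
    - [-24.3,0,4.8,0]
    - [-24.3,0,4.8,0]
    - [-24.3,0,4.8,0]
    - [-24.3,0,4.8,0]
    - [-24.3,0,4.8,0]
    - [-24.3,0,4.8,0]
    - [-24.3,0,4.8,0]
    - [-24.3,0,4.8,0]
    - [0,0,0,0]

```text
t: 17.38
ee_pos: [592.5, 29.7, 233.9]
orientation: [-1.135, 1.315, -1.315]
ft_force: [0.5, 0.6, 1.4]
width: 87.8
```

arm_command:
  targets:
    - [0,4,0,-0.1168]
    - [0,4,0,-0.1168]
    - [0,4,0,-0.1168]
    - [0,4,0,-0.1168]
    - [0,4,0,-0.1168]
    - [0,4,0,-0.1168]
    - [0,4,0,-0.1168]
    - [0,4,0,-0.1168]
    - [0,4,0,-0.1168]
    - [0,4,0,-0.1168]
    - [0,4,0,-0.1168]
    - [0,4,0,-0.1168]
    - [0,4,0,-0.1168]
    - [0,4,0,-0.1168]
    - [0,4,0,-0.1168]
    - [0,10,0,0]
    - [0,10,0,0]
    - [0,0,0,0]
    - [0,0,0,0]
    - [0,0,0,0]

```text
t: 19.05
ee_pos: [591.2, 26.0, 153.6]
orientation: [-1.571, -0.024, 0.025]
ft_force: [0.0, 0.1, 1.5]
width: 87.7
```

Run:
```python
from h import *
plan(591.4,26,101,1.9)
```

```text
t19.1 pos [591.2  26.  153.6] yaw 1.80 w 87.7 F [0.  0.1 1.5] | turn -0.002 rad, shift x 0.2 y 52.6 z -0.0
```

arm_command:
  targets:
    - [0,12,0,0]
    - [0,12,0,0]
    - [0,12,0,0]
    - [0,10,0,0]
    - [0,5,0,0]
    - [0,1.6,0,0]
    - [0,0,0,0]
    - [0,0,0,0]
    - [0,0,0,0]

```text
t: 19.8
ee_pos: [591.7, 26.2, 101.7]
orientation: [-1.571, -0.027, 0.025]
ft_force: [0.6, -0.8, -0.5]
width: 88.3
```

arm_command:
  targets:
    - [0,0,0,0]
    - [0,0,0,0]
    - [0,0,0,0]
    - [0,0,0,0]
    - [0,0,0,0]
    - [0,0,0,0]
    - [0,0,0,0]
    - [0,-5,0,0]
    - [0,-10,0,0]
    - [0,-15,0,0]
    - [0,-15,0,0]
    - [0,-15,0,0]
    - [0,-15,0,0]
    - [0,-15,0,0]
    - [0,-15,0,0]
    - [0,-15,0,0]
    - [0,0,0,0]
    - [0,0,0,0]
  gripper: 60

```text
t: 21.3
ee_pos: [591.6, 26.1, 222.1]
orientation: [-1.571, -0.027, 0.024]
ft_force: [1.1, 0.1, -1.6]
width: 65.6
```

arm_command:
  targets:
    - [0,0,0,0.1168]
    - [0,0,0,0.1168]
    - [0,0,0,0.1168]
    - [0,0,0,0.1168]
    - [0,0,0,0.1168]
    - [0,0,0,0.1168]
    - [0,0,0,0.1168]
    - [0,0,0,0.1168]
    - [0,0,0,0.1168]
    - [0,0,0,0.1168]
    - [0,0,0,0.1168]
    - [0,0,0,0.1168]
    - [0,0,0,0.1168]
    - [0,0,0,0.1168]
    - [0,0,0,0.1148]
    - [0,0,0,0]

```text
t: 22.63
ee_pos: [590.4, 26.1, 219.8]
orientation: [-1.136, 1.321, -1.318]
ft_force: [-0.0, -0.5, -1.2]
width: 65.4
```

Run:
```python
from h import *
plan(522.8,-309.9,120,-98.35)
get_image("side")
print([(round(float(x["conf"]),2),np.round(x["at"],1).tolist(),ray("side",x["at"],5).round(1).tolist()) for x in tip_of("side","crate_floor")])
```

```text
t22.6 pos [590.4  26.1 219.8] yaw -98.61 w 65.4 F [-0.  -0.5 -1.2] | turn -0.005 rad, shift x 342.2 y 99.8 z -18.1
[(0.58, [251.7, 272.4], [517.2, -301.4, 5.0])]
```

```bash
cat >> h.py <<'E'
def crateshift():
    "shift in side px of the crate against the start picture"
    a=cv2.imread("pics/side0.png");b=get_image("side")
    def m(i):
        h=cv2.cvtColor(i,cv2.COLOR_BGR2HSV);return cv2.inRange(h[230:310,170:360],(5,60,30),(25,255,255))
    r=cv2.minMaxLoc(cv2.matchTemplate(b[215:325,160:350],a[235:305,200:305],cv2.TM_CCOEFF_NORMED))
    print("crate px shift",r[3][0]-40,r[3][1]-20,"score %.2f"%r[1]);return b
E
python3 - <<'E'
from h import *
crateshift()
E
```

```text
crate px shift 4 -5 score 0.91
```

arm_command:
  targets:
    - [18,0,-1,-0.005]
    - [25,0,-1.3,0]
    - [25,0,-1.3,0]
    - [25,0,-1.3,0]
    - [25,0,-1.3,0]
    - [25,0,-1.3,0]
    - [25,0,-1.3,0]
    - [25,0,-1.3,0]
    - [25,0,-1.3,0]
    - [25,0,-1.3,0]
    - [25,4,-1.3,0]
    - [25,8,-1.3,0]
    - [25,12,-1.3,0]
    - [24,16,-1.3,0]
    - [0,20,0,0]
    - [0,20,0,0]
    - [0,20,0,0]
    - [0,0,0,0]
    - [0,0,0,0]
    - [0,0,0,0]

```text
t: 24.45
ee_pos: [525.9, -310.1, 122.0]
orientation: [-1.139, 1.311, -1.312]
ft_force: [0.6, -0.6, -2.0]
width: 65.8
```

Run:
```python
from h import *
plan(522.8,-309.9,26,-98.35)
```

```text
t24.4 pos [ 525.9 -310.1  122. ] yaw -98.02 w 65.8 F [ 0.6 -0.6 -2. ] | turn 0.006 rad, shift x 0.2 y 96.0 z -3.1
```

Run:
```python
from h import *
b=crateshift();a=cv2.imread("pics/side0.png");w=get_image("wrist")
o=np.vstack([cv2.resize(i[220:315,170:340],None,fx=3,fy=3,interpolation=3) for i in(a,b)])
f=np.zeros((570,800,3),np.uint8);f[:,:510]=o;f[:217,510:]=cv2.resize(w,(290,217))
cv2.imwrite("pics/s6.png",f);cv2.imwrite("pics/side6.png",b)
```

```text
crate px shift 9 -12 score 0.43
```

View pics/s6.png

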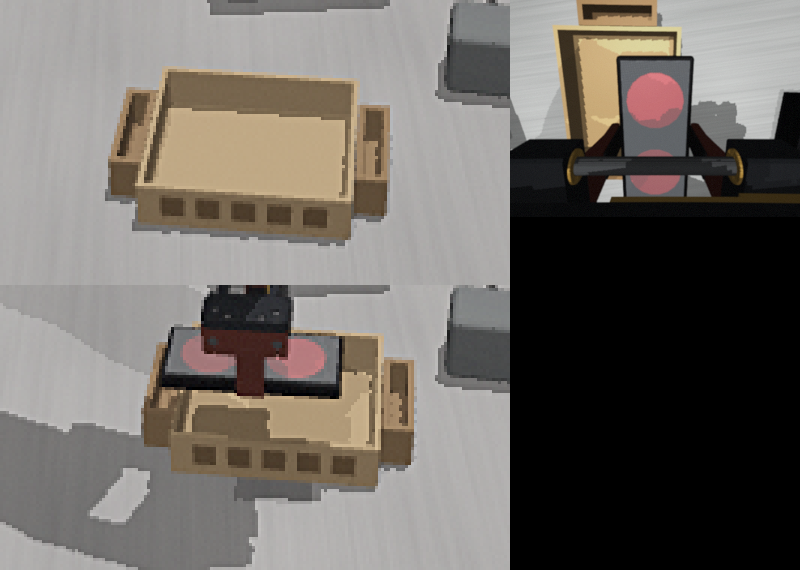

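Run:
```python
from h import *
import pickle
print(fitrect(180,150,45,[("side",[(227,269.3),None,(297.7,237.7),(296.3,274.7)],None)],[550,-270,-8.5]))
print("old",fitrect(180,150,45,[("side",[(215.3,283),None,(289,247.3),(287.3,287.7)],None)],[550,-270,-8.5]))
c=cam("wrist");pickle.dump(c,open("c7.pkl","wb"));w=get_image("wrist");cv2.imwrite("pics/w7.png",cv2.resize(w[:200,60:360],None,fx=2.5,fy=2.5,interpolation=3))
```

```text
(array([ 551.56, -268.26,   -9.12]), np.float64(0.64))
old (array([ 522.35, -311.52,   -8.06]), np.float64(0.24))
```

View pics/w7.png

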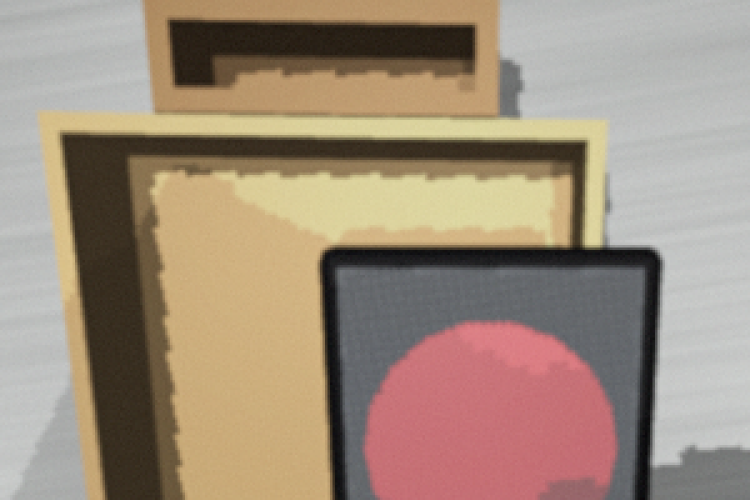

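Run:
```python
from h import *
import pickle;c=pickle.load(open("c7.pkl","rb"))
W=[None,None,(60+38/2.5,112/2.5),(60+607/2.5,122/2.5)];S=[(227,269.3),None,(297.7,237.7),(296.3,274.7)]
print(fitrect(180,150,45,[("wrist",W,c)],[550,-270,-8.5]),fitrect(180,150,45,[("wrist",W,c),("side",S,None)],[550,-270,-8.5]))
plan(551.5,-267.5,26,-98.9)
```

```text
(array([ 550.08, -268.88,   -8.59]), np.float64(0.67)) (array([ 550.18, -268.81,   -8.63]), np.float64(0.72))
t24.6 pos [ 526.2 -310.3  122.7] yaw -98.05 w 65.7 F [-0.  -0.2 -0.9] | turn 0.015 rad, shift x -46.2 y 96.7 z 18.4
```

arm_command:
  targets:
    - [-10,0,3.5,0.011]
    - [-12,0,5,0]
    - [-12,0,5,0]
    - [-10.5,0,4,0]
    - [0,0,0,0]
    - [0,0,0,0]
    - [0,0,0,0]
    - [0,15,0,0]
    - [0,15,0,0]
    - [0,15,0,0]
    - [0,15,0,0]
    - [0,0,0,0]
    - [0,0,0,0]
    - [0,0,0,0]

```text
t: 25.77
ee_pos: [549.5, -269.0, 61.8]
orientation: [-1.133, 1.32, -1.321]
ft_force: [-0.1, -0.4, -0.9]
width: 65.5
```

Run:
```python
from h import *
plan(550.3,-268.8,26,-98.7)
```

```text
t25.8 pos [ 549.5 -269.    61.8] yaw -98.74 w 65.5 F [-0.1 -0.4 -0.9] | turn -0.001 rad, shift x -0.4 y 35.8 z 0.8
```

arm_command:
  targets:
    - [0,10,0.8,0]
    - [0,10,0,0]
    - [0,8,0,0]
    - [0,4,0,0]
    - [0,2,0,0]
    - [0,1,0,0]
    - [0,0.5,0,0]
    - [0,0,0,0]
    - [0,0,0,0]

```text
t: 26.52
ee_pos: [549.3, -268.3, 26.4]
orientation: [-1.134, 1.322, -1.319]
ft_force: [-5.1, 3.0, 8.7]
width: 66.0
```

arm_command:
  targets:
    - [0,0,0,0]
    - [0,0,0,0]
    - [0,0,0,0]
    - [0,0,0,0]
    - [0,0,0,0]
    - [0,-10,0,0]
    - [0,-15,0,0]
    - [0,-20,0,0]
    - [0,-30,0,0]
    - [0,-30,0,0]
    - [0,-30,0,0]
    - [0,-30,0,0]
    - [0,-25,0,0]
    - [0,0,0,0]
    - [0,0,0,0]
  gripper: 100

```text
t: 27.77
ee_pos: [550.8, -269.1, 218.0]
orientation: [-1.132, 1.317, -1.323]
ft_force: [-0.1, -0.5, -0.8]
width: 87.9
```

Run:
```python
from h import *
plan(591.4,26,219,1.9)
c=cam("wrist");w=get_image("wrist");s=get_image("side");cv2.imwrite("pics/sideA.png",s)
import pickle;pickle.dump(c,open("c8.pkl","wb"))
f=np.zeros((594,752,3),np.uint8);f[:384,:512]=w;f[384:,:300]=cv2.resize(s[220:290,200:300],None,fx=3,fy=3,interpolation=3)
f[384:,300:570]=cv2.resize(s[110:180,230:320],None,fx=3,fy=3,interpolation=3);cv2.imwrite("pics/w8.png",f)
```

```text
t27.8 pos [ 550.8 -269.1  218. ] yaw -98.72 w 87.9 F [-0.1 -0.5 -0.8] | turn -1.756 rad, shift x 50.4 y -1.0 z 293.6
```

View pics/w8.png

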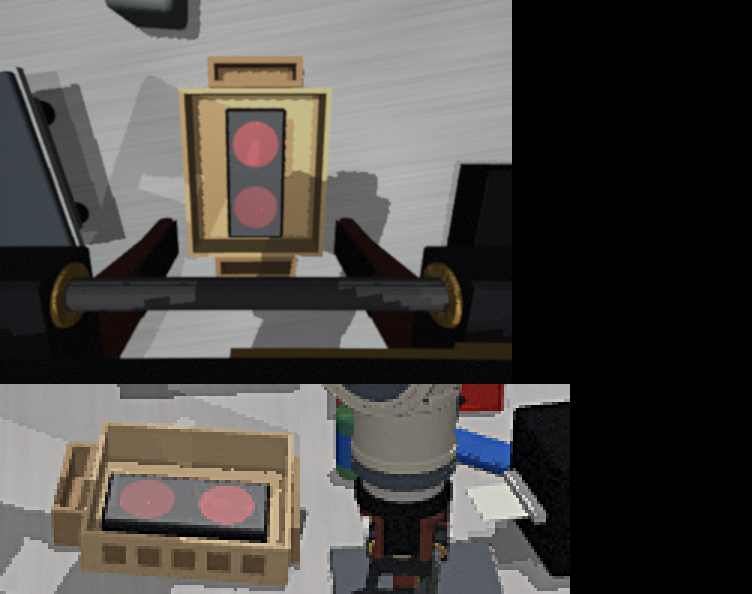

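arm_command:
  targets:
    - [0,0,0,-0.117]
    - [0,0,0,-0.117]
    - [0,0,0,-0.117]
    - [0,0,0,-0.117]
    - [0,0,0,-0.117]
    - [0,0,0,-0.117]
    - [0,0,0,-0.117]
    - [0,0,0,-0.117]
    - [0,0,0,-0.117]
    - [0,0,0,-0.117]
    - [0,0,0,-0.117]
    - [0,0,0,-0.117]
    - [0,0,0,-0.117]
    - [0,0,0,-0.117]
    - [0,0,0,-0.117]

```text
t: 29.12
ee_pos: [549.0, -268.1, 213.6]
orientation: [-1.569, -0.027, 0.032]
ft_force: [0.1, -0.1, -0.5]
width: 87.8
```

arm_command:
  targets:
    - [3.5,0,25,0]
    - [3.5,0,25,0]
    - [3.5,0,25,0]
    - [3.5,0,25,0]
    - [3.5,0,25,0]
    - [3.5,0,25,0]
    - [3.5,0,25,0]
    - [3.5,0,25,0]
    - [3.5,0,25,0]
    - [3.5,0,25,0]
    - [3.5,0,25,0]
    - [3.5,0,25,0]
    - [3.5,0,25,0]
    - [3.5,0,25,0]
    - [3.5,0,25,0]
    - [3,0,25,0]
    - [0,0,0,0]
    - [0,0,0,0]
    - [0,0,0,0]
    - [0,0,0,0]

```text
t: 30.78
ee_pos: [592.2, 131.8, 214.8]
orientation: [-1.571, -0.023, 0.026]
ft_force: [-0.5, -0.2, -0.9]
width: 87.9
```

```bash
cat >> h.py <<'E'
def patties(im,z,c):
    h=cv2.cvtColor(im,cv2.COLOR_BGR2HSV);m=cv2.inRange(h,(0,70,90),(8,255,255))|cv2.inRange(h,(170,70,90),(180,255,255))
    n,l,st,ce=cv2.connectedComponentsWithStats(m);out=[]
    for i in range(1,n):
        if st[i,4]>400: out.append((st[i,:5].tolist(),ray("wrist",ce[i],z,c).round(1).tolist()))
    if len(out)==2:
        p,q=sorted([np.array(o[1]) for o in out],key=lambda v:v[1]);d=q-p
        print("centre",((p+q)/2).round(1),"yaw %.1f"%np.degrees(np.arctan2(-d[0],d[1])),"sep %.1f"%np.hypot(*d[:2]))
    return out
def crateshift2():
    a=cv2.imread("pics/sideA.png");b=get_image("side")
    r=cv2.minMaxLoc(cv2.matchTemplate(b[246:306,193:327],a[266:286,218:302],cv2.TM_CCOEFF_NORMED))
    print("crate px shift",r[3][0]-25,r[3][1]-20,"score %.2f"%r[1]);return b
E
python3 - <<'E'
from h import *
import pickle
for n in(2,3):print(patties(cv2.imread(f"pics/w{n}.png"),144,pickle.load(open(f"c{n}.pkl","rb"))))
plan(588.3,200,134,2)
c=cam("wrist");pickle.dump(c,open("c9.pkl","wb"));w=get_image("wrist");cv2.imwrite("pics/w9.png",w);print(patties(w,129,c));crateshift2()
E
```

```text
centre [587.4 200.6 144. ] yaw 2.0 sep 71.8
[([225, 58, 55, 57, 2482], [586.2, 236.5, 144.0]), ([229, 138, 51, 51, 2047], [588.7, 164.7, 144.0])]
centre [587.4 201.  144. ] yaw 2.0 sep 71.6
[([211, 11, 82, 88, 5641], [586.2, 236.8, 144.0]), ([215, 133, 75, 73, 4224], [588.7, 165.2, 144.0])]
t30.8 pos [592.2 131.8 214.8] yaw 1.79 w 87.9 F [-0.5 -0.2 -0.9] | turn -0.004 rad, shift x -1.5 y 80.8 z 68.3
centre [583.6 203.6 129. ] yaw 2.6 sep 71.8
[([211, 12, 74, 79, 4577], [582.0, 239.4, 129.0]), ([216, 123, 68, 67, 3547], [585.2, 167.7, 129.0])]
crate px shift 0 0 score 0.95
```

arm_command:
  targets:
    - [-1,0,14,-0.012]
    - [-1,10,15,0]
    - [-1,10,15,0]
    - [-1,10,15,0]
    - [-0.9,10,12.8,0]
    - [0,0,0,0]
    - [0,0,0,0]
    - [0,0,0,0]
    - [0,0,0,0]

```text
t: 31.63
ee_pos: [585.1, 204.2, 176.0]
orientation: [-1.571, -0.035, 0.034]
ft_force: [-0.2, 0.5, -0.1]
width: 87.2
```

Run:
```python
from h import *
plan(584.2,203.3,134.3,2.5)
```

```text
t31.6 pos [585.1 204.2 176. ] yaw 2.51 w 87.2 F [-0.2  0.5 -0.1] | turn 0.000 rad, shift x -1.0 y 41.7 z -0.8
```

arm_command:
  targets:
    - [-1,12,-0.8,0]
    - [0,12,0,0]
    - [0,10,0,0]
    - [0,5,0,0]
    - [0,2.7,0,0]
    - [0,0,0,0]
    - [0,0,0,0]
    - [0,0,0,0]

```text
t: 32.3
ee_pos: [584.1, 203.7, 134.3]
orientation: [-1.57, -0.035, 0.034]
ft_force: [-0.5, 0.1, 0.0]
width: 88.0
```

arm_command:
  targets:
    - [0,0,0,0]
    - [0,0,0,0]
    - [0,0,0,0]
    - [0,0,0,0]
    - [0,0,0,0]
    - [0,0,0,0]
    - [0,0,0,0]
    - [0,0,0,0]
  gripper: 60

```text
t: 32.97
ee_pos: [584.0, 203.7, 134.3]
orientation: [-1.57, -0.035, 0.034]
ft_force: [-0.3, -0.1, 3.7]
width: 65.8
```

arm_command:
  targets:
    - [0,-0.3,-3,0]
    - [0,0,-5,0]
    - [0,0,-8,0]
    - [0,0,-10,0]
    - [0,0,-12,0]
    - [0,0,-12,0]
    - [0,0,-12,0]
    - [0,0,-12,0]
    - [0,0,-12,0]
    - [0,0,-12,0]
    - [0,0,-12,0]
    - [0,0,-12,0]
    - [0,0,-12,0]
    - [0,0,-12,0]
    - [0,0,-12,0]
    - [0,0,-10,0]
    - [0,0,-7,0]
    - [-0.5,0,-2.5,0.01]
    - [0,0,0,0]
    - [0,0,0,0]

```text
t: 34.63
ee_pos: [591.0, 26.3, 134.2]
orientation: [-1.571, -0.026, 0.027]
ft_force: [-0.3, 0.2, -2.3]
width: 65.5
```

arm_command:
  targets:
    - [0,0,0,0]
    - [0,8,0,0]
    - [0,10,0,0]
    - [0,8,0,0]
    - [0,4,0,0]
    - [0,2,0,0]
    - [0,1,0,0]
    - [0,0.6,0,0]
    - [0,0,0,0]
    - [0,0,0,0]

```text
t: 35.47
ee_pos: [591.4, 26.2, 101.0]
orientation: [-1.571, -0.027, 0.026]
ft_force: [0.4, -0.5, -2.5]
width: 65.8
```

Run:
```python
from h import *
plan(591.4,26,100,1.9)
```

```text
t35.5 pos [591.4  26.2 101. ] yaw 1.94 w 65.8 F [ 0.4 -0.5 -2.5] | turn 0.001 rad, shift x -0.0 y 1.0 z -0.2
```

arm_command:
  targets:
    - [0,0.5,0,0]
    - [0,0.5,0,0]
    - [0,0.4,0,0]
    - [0,0,0,0]
    - [0,0,0,0]

```text
t: 35.88
ee_pos: [591.4, 26.2, 100.3]
orientation: [-1.571, -0.027, 0.026]
ft_force: [-1.6, -0.5, 4.5]
width: 65.7
```

arm_command:
  targets:
    - [0,0,0,0]
    - [0,0,0,0]
    - [0,0,0,0]
    - [0,0,0,0]
    - [0,0,0,0]
    - [0,-10,0,0]
    - [0,-15,0,0]
    - [0,-15,0,0]
    - [0,0,0,0]
    - [0,0,0,0]
    - [0,0,0,0]
    - [0,0,0,0]
    - [0,0,0,0]
    - [0,0,0,0]
    - [0,0,0,0]
    - [0,0,0,0]
    - [0,0,0,0]
    - [0,0,0,0]
    - [0,0,0,0]
    - [0,0,0,0]
  gripper: 100

```text
t: 37.55
ee_pos: [591.2, 26.3, 139.3]
orientation: [-1.571, -0.027, 0.027]
ft_force: [0.7, -0.4, -0.6]
width: 88.1
```

arm_command:
  targets:
    - [0,12,0,0]
    - [0,12,0,0]
    - [0,10,0,0]
    - [0,4,0,0]
    - [0,1,0,0]
    - [0,0,0,0]
    - [0,0,0,0]
    - [0,0,0,0]

```text
t: 38.22
ee_pos: [591.5, 26.3, 100.6]
orientation: [-1.571, -0.027, 0.026]
ft_force: [0.4, -0.4, 0.2]
width: 88.1
```

arm_command:
  targets:
    - [0,0,0,0]
    - [0,0,0,0]
    - [0,0,0,0]
    - [0,0,0,0]
    - [0,0,0,0]
    - [0,0,0,0]
    - [0,0,0,0]
    - [0,-5,0,0]
    - [0,-10,0,0]
    - [0,-15,0,0]
    - [0,-15,0,0]
    - [0,-15,0,0]
    - [0,-15,0,0]
    - [0,-15,0,0]
    - [0,-15,0,0]
    - [0,-15,0,0]
    - [0,0,0,0]
    - [0,0,0,0]
  gripper: 60

```text
t: 39.72
ee_pos: [591.4, 26.2, 221.1]
orientation: [-1.571, -0.028, 0.025]
ft_force: [-0.2, 0.0, -3.2]
width: 65.5
```

arm_command:
  targets:
    - [0,0,0,0.117]
    - [0,0,0,0.117]
    - [0,0,0,0.117]
    - [0,0,0,0.117]
    - [0,0,0,0.117]
    - [0,0,0,0.117]
    - [0,0,0,0.117]
    - [0,0,0,0.117]
    - [0,0,0,0.117]
    - [0,0,0,0.117]
    - [0,0,0,0.117]
    - [0,0,0,0.117]
    - [0,0,0,0.117]
    - [0,0,0,0.117]
    - [0,0,0,0.117]
    - [0,0,0,0]
    - [0,0,0,0]

```text
t: 41.13
ee_pos: [590.5, 26.2, 219.2]
orientation: [-1.138, 1.318, -1.316]
ft_force: [-0.0, 1.1, -3.5]
width: 65.7
```

Run:
```python
from h import *
plan(550.3,-268.8,120,-98.7);crateshift2()
```

```text
t41.1 pos [590.5  26.2 219.2] yaw -98.41 w 65.7 F [-0.   1.1 -3.5] | turn 0.005 rad, shift x 297.7 y 99.2 z 4.9
crate px shift 0 0 score 0.95
```

arm_command:
  targets:
    - [12.7,0,0.4,0.005]
    - [25,0,0.4,0]
    - [25,0,0.4,0]
    - [25,0,0.4,0]
    - [25,0,0.4,0]
    - [25,0,0.4,0]
    - [25,0,0.4,0]
    - [25,0,0.4,0]
    - [25,0,0.4,0]
    - [25,4,0.4,0]
    - [25,10,0.4,0]
    - [25,15,0.4,0]
    - [10,20,0,0]
    - [0,20,0,0]
    - [0,20,0,0]
    - [0,20,0,0]
    - [0,10,0,0]
    - [0,0,0,0]
    - [0,0,0,0]
    - [0,0,0,0]

```text
t: 42.85
ee_pos: [550.6, -269.1, 102.4]
orientation: [-1.131, 1.321, -1.323]
ft_force: [-0.2, 1.0, -2.0]
width: 65.5
```

Run:
```python
from h import *
plan(550.3,-268.8,41,-98.7);crateshift2()
```

```text
t42.9 pos [ 550.6 -269.1  102.4] yaw -98.86 w 65.5 F [-0.2  1.  -2. ] | turn -0.003 rad, shift x -0.2 y 61.4 z -0.4
crate px shift 0 0 score 0.98
```

Down 61.5 onto pack 4, release, rise and go back over the stack.

arm_command:
  targets:
    - [0,14,-0.3,0]
    - [0,14,0,0]
    - [0,14,0,0]
    - [0,10,0,0]
    - [0,5,0,0]
    - [0,2,0,0]
    - [0,1.5,0,0]
    - [0,0.7,0,0]
    - [0,0.5,0,0]
    - [0,0,0,0]
    - [0,0,0,0]

```text
t: 43.82
ee_pos: [549.8, -268.6, 40.5]
orientation: [-1.132, 1.322, -1.323]
ft_force: [-3.9, 2.5, 6.2]
width: 65.6
```

arm_command:
  targets:
    - [0,0,0,0]
    - [0,0,0,0]
    - [0,0,0,0]
    - [0,0,0,0]
    - [0,0,0,0]
    - [0,-10,0,0]
    - [0,-15,0,0]
    - [0,-20,0,0]
    - [0,-30,0,0]
    - [0,-30,0,0]
    - [0,-30,0,0]
    - [0,-30,0,0]
    - [0,-10,0,0]
    - [0,0,0,0]
    - [0,0,0,0]
  gripper: 100

```text
t: 45.07
ee_pos: [549.5, -268.5, 214.6]
orientation: [-1.132, 1.322, -1.323]
ft_force: [0.7, -0.2, -0.5]
width: 87.8
```

Run:
```python
from h import *
plan(588,132,215,1.9);c=cam("wrist");w=get_image("wrist");cv2.imwrite("pics/w10.png",w);print(patties(w,35,c));crateshift2()
```

```text
t45.1 pos [ 549.5 -268.5  214.6] yaw -98.89 w 87.8 F [ 0.7 -0.2 -0.5] | turn -1.759 rad, shift x 51.8 y -0.4 z 399.0
centre [ 548.5 -268.5   35. ] yaw 81.2 sep 71.8
[([232, 119, 49, 50, 1867], [584.0, -274.0, 35.0]), ([233, 188, 46, 44, 1536], [513.0, -263.0, 35.0])]
crate px shift 0 0 score 0.92
```

arm_command:
  targets:
    - [0,0,0,-0.117]
    - [0,0,0,-0.117]
    - [0,0,0,-0.117]
    - [0,0,0,-0.117]
    - [0,0,0,-0.117]
    - [0,0,0,-0.117]
    - [0,0,0,-0.117]
    - [0,0,0,-0.117]
    - [0,0,0,-0.117]
    - [0,0,0,-0.117]
    - [0,0,0,-0.117]
    - [0,0,0,-0.117]
    - [0,0,0,-0.117]
    - [0,0,0,-0.117]
    - [0,0,0,-0.117]

```text
t: 46.42
ee_pos: [548.6, -268.1, 212.2]
orientation: [-1.569, -0.025, 0.03]
ft_force: [0.0, 0.9, 0.8]
width: 87.9
```

arm_command:
  targets:
    - [3.3,0,25,0]
    - [3.3,0,25,0]
    - [3.3,0,25,0]
    - [3.3,0,25,0]
    - [3.3,0,25,0]
    - [3.3,0,25,0]
    - [3.3,0,25,0]
    - [3.3,0,25,0]
    - [3.3,0,25,0]
    - [3.3,0,25,0]
    - [3.3,0,25,0]
    - [3.3,0,25,0]
    - [3.3,0,25,0]
    - [3.3,0,25,0]
    - [3.3,0,25,0]
    - [3,0,25,0]
    - [0,0,0,0]
    - [0,0,0,0]
    - [0,0,0,0]
    - [0,0,0,0]

```text
t: 48.08
ee_pos: [590.0, 131.7, 213.6]
orientation: [-1.571, -0.021, 0.024]
ft_force: [0.1, 0.5, 1.1]
width: 87.7
```

Run:
```python
from h import *
import pickle
plan(584,203,119.3,2.2)
c=cam("wrist");pickle.dump(c,open("c11.pkl","wb"));w=get_image("wrist");cv2.imwrite("pics/w11.png",w);print(patties(w,114,c));crateshift2()
```

```text
t48.1 pos [590.  131.7 213.6] yaw 1.61 w 87.7 F [0.1 0.5 1.1] | turn -0.010 rad, shift x -3.2 y 94.3 z 71.5
centre [584.3 202.4 114. ] yaw 0.5 sep 71.8
[([219, 20, 69, 74, 4032], [584.0, 238.3, 114.0]), ([220, 123, 64, 64, 3162], [584.6, 166.5, 114.0])]
crate px shift 0 0 score 0.87
```

arm_command:
  targets:
    - [-1,0,14,0.0176]
    - [-1,10,15,0]
    - [-1,15,15,0]
    - [-1,15,14,0]
    - [-0.5,15,12.5,0]
    - [0,0,0,0]
    - [0,0,0,0]
    - [0,0,0,0]
    - [0,0,0,0]

```text
t: 48.93
ee_pos: [585.6, 202.8, 160.3]
orientation: [-1.571, -0.01, 0.008]
ft_force: [-0.3, 0.6, 1.1]
width: 87.6
```

Run:
```python
from h import *
plan(584.8,202.2,119.3,.6)
```

```text
t48.9 pos [585.6 202.8 160.3] yaw 0.63 w 87.6 F [-0.3  0.6  1.1] | turn 0.000 rad, shift x -0.8 y 41.0 z -0.6
```

arm_command:
  targets:
    - [-0.8,12,-0.6,0]
    - [0,12,0,0]
    - [0,10,0,0]
    - [0,5,0,0]
    - [0,2,0,0]
    - [0,0,0,0]
    - [0,0,0,0]
    - [0,0,0,0]

```text
t: 49.6
ee_pos: [584.5, 202.7, 118.9]
orientation: [-1.571, -0.01, 0.009]
ft_force: [0.7, -0.7, 0.0]
width: 87.9
```

arm_command:
  targets:
    - [0,0,0,0]
    - [0,0,0,0]
    - [0,0,0,0]
    - [0,0,0,0]
    - [0,0,0,0]
    - [0,0,0,0]
    - [0,0,0,0]
    - [0,0,0,0]
  gripper: 60

```text
t: 50.27
ee_pos: [584.4, 202.7, 118.9]
orientation: [-1.571, -0.009, 0.009]
ft_force: [-1.2, 0.7, 3.2]
width: 65.9
```

arm_command:
  targets:
    - [0,-0.3,-3,0]
    - [0,0,-5,0]
    - [0.2,0,-8,0]
    - [0.3,0,-10,0]
    - [0.3,0,-12,0]
    - [0.3,0,-12,0]
    - [0.3,0,-12,0]
    - [0.3,0,-12,0]
    - [0.3,0,-12,0]
    - [0.3,0,-12,0]
    - [0.3,0,-12,0]
    - [0.3,0,-12,0]
    - [0.3,0,-12,0]
    - [0.3,0,-12,0]
    - [0.3,0,-12,0]
    - [0.3,0,-10,0]
    - [0.3,0,-6,0]
    - [0.2,0,-2.3,-0.022]
    - [0,0,0,0]
    - [0,0,0,0]

```text
t: 51.93
ee_pos: [590.7, 26.1, 118.7]
orientation: [-1.571, -0.025, 0.026]
ft_force: [-0.4, -0.6, -2.9]
width: 65.9
```

Run:
```python
from h import *
plan(591.4,26,100.3,1.9)
```

```text
t51.9 pos [590.7  26.1 118.7] yaw 1.87 w 65.9 F [-0.4 -0.6 -2.9] | turn -0.001 rad, shift x 0.7 y 18.4 z -0.2
```

arm_command:
  targets:
    - [0.6,5,0,0]
    - [0,6,0,0]
    - [0,4,0,0]
    - [0,2,0,0]
    - [0,1,0,0]
    - [0,0.6,0,0]
    - [0,0.5,0,0]
    - [0,0,0,0]
    - [0,0,0,0]

```text
t: 52.68
ee_pos: [591.6, 26.4, 100.0]
orientation: [-1.571, -0.027, 0.026]
ft_force: [-0.0, -0.7, -2.1]
width: 66.0
```

arm_command:
  targets:
    - [0,0.4,0,0]
    - [0,0.4,0,0]
    - [0,0.2,0,0]
    - [0,0,0,0]
    - [0,0,0,0]

```text
t: 53.1
ee_pos: [591.7, 26.4, 99.9]
orientation: [-1.571, -0.027, 0.026]
ft_force: [-3.0, -0.0, 7.1]
width: 65.5
```

arm_command:
  targets:
    - [0,0,0,0]
    - [0,0,0,0]
    - [0,0,0,0]
    - [0,0,0,0]
    - [0,0,0,0]
    - [0,-10,0,0]
    - [0,-15,0,0]
    - [0,-15,0,0]
    - [0,0,0,0]
    - [0,0,0,0]
    - [0,0,0,0]
    - [0,0,0,0]
    - [0,0,0,0]
    - [0,0,0,0]
    - [0,0,0,0]
    - [0,0,0,0]
    - [0,0,0,0]
    - [0,0,0,0]
    - [0,0,0,0]
    - [0,0,0,0]
  gripper: 100

```text
t: 54.77
ee_pos: [591.4, 26.4, 138.8]
orientation: [-1.571, -0.026, 0.026]
ft_force: [-0.8, 0.4, 0.9]
width: 87.5
```

arm_command:
  targets:
    - [0,12,0,0]
    - [0,12,0,0]
    - [0,10,0,0]
    - [0,4,0,0]
    - [0,0.5,0,0]
    - [0,0,0,0]
    - [0,0,0,0]
    - [0,0,0,0]

```text
t: 55.43
ee_pos: [591.8, 26.4, 100.7]
orientation: [-1.571, -0.027, 0.026]
ft_force: [-0.2, 0.2, 0.7]
width: 87.9
```

arm_command:
  targets:
    - [0,0,0,0]
    - [0,0,0,0]
    - [0,0,0,0]
    - [0,0,0,0]
    - [0,0,0,0]
    - [0,0,0,0]
    - [0,0,0,0]
    - [0,-5,0,0]
    - [0,-10,0,0]
    - [0,-15,0,0]
    - [0,-15,0,0]
    - [0,-15,0,0]
    - [0,-15,0,0]
    - [0,-15,0,0]
    - [0,-15,0,0]
    - [0,-15,0,0]
    - [0,0,0,0]
    - [0,0,0,0]
  gripper: 60

```text
t: 56.93
ee_pos: [591.7, 26.4, 221.2]
orientation: [-1.571, -0.028, 0.025]
ft_force: [-0.4, 0.9, -2.6]
width: 65.5
```

arm_command:
  targets:
    - [0,0,0,0.117]
    - [0,0,0,0.117]
    - [0,0,0,0.117]
    - [0,0,0,0.117]
    - [0,0,0,0.117]
    - [0,0,0,0.117]
    - [0,0,0,0.117]
    - [0,0,0,0.117]
    - [0,0,0,0.117]
    - [0,0,0,0.117]
    - [0,0,0,0.117]
    - [0,0,0,0.117]
    - [0,0,0,0.117]
    - [0,0,0,0.117]
    - [0,0,0,0.117]
    - [0,0,0,0]
    - [0,0,0,0]

```text
t: 58.35
ee_pos: [590.7, 26.4, 219.2]
orientation: [-1.137, 1.318, -1.316]
ft_force: [0.5, 0.5, -3.9]
width: 65.9
```

Run:
```python
from h import *
plan(549.5,-268.8,120,-98.7);crateshift2()
```

```text
t58.4 pos [590.7  26.4 219.2] yaw -98.44 w 65.9 F [ 0.5  0.5 -3.9] | turn 0.005 rad, shift x 298.0 y 99.2 z 3.9
crate px shift 0 0 score 0.87
```

arm_command:
  targets:
    - [13,0,0.3,0.003]
    - [25,0,0.3,0]
    - [25,0,0.3,0]
    - [25,0,0.3,0]
    - [25,0,0.3,0]
    - [25,0,0.3,0]
    - [25,0,0.3,0]
    - [25,0,0.3,0]
    - [25,0,0.3,0]
    - [25,4,0.3,0]
    - [25,10,0.3,0]
    - [25,15,0.3,0]
    - [10,20,0,0]
    - [0,20,0,0]
    - [0,20,0,0]
    - [0,20,0,0]
    - [0,10,0,0]
    - [0,0,0,0]
    - [0,0,0,0]
    - [0,0,0,0]

```text
t: 60.07
ee_pos: [550.0, -269.1, 102.4]
orientation: [-1.132, 1.32, -1.322]
ft_force: [0.7, 0.4, -2.6]
width: 66.1
```

Run:
```python
from h import *
plan(549.5,-268.8,56,-98.7);crateshift2()
```

```text
t60.1 pos [ 550.  -269.1  102.4] yaw -98.77 w 66.1 F [ 0.7  0.4 -2.6] | turn -0.001 rad, shift x -0.2 y 46.4 z -0.6
crate px shift 0 0 score 0.90
```

Lower 46.6, release, rise, check, go back.

arm_command:
  targets:
    - [0,12,-0.3,0]
    - [0,12,0,0]
    - [0,10,0,0]
    - [0,6,0,0]
    - [0,3,0,0]
    - [0,1.5,0,0]
    - [0,1,0,0]
    - [0,0.8,0,0]
    - [0,0.5,0,0]
    - [0,0,0,0]
    - [0,0,0,0]

```text
t: 61.03
ee_pos: [549.0, -268.6, 55.5]
orientation: [-1.132, 1.322, -1.322]
ft_force: [-3.1, 1.6, 5.5]
width: 66.0
```

arm_command:
  targets:
    - [0,0,0,0]
    - [0,0,0,0]
    - [0,0,0,0]
    - [0,0,0,0]
    - [0,0,0,0]
    - [0,-10,0,0]
    - [0,-15,0,0]
    - [0,-20,0,0]
    - [0,-30,0,0]
    - [0,-30,0,0]
    - [0,-30,0,0]
    - [0,-25,0,0]
    - [0,0,0,0]
    - [0,0,0,0]
  gripper: 100

```text
t: 62.2
ee_pos: [549.9, -269.1, 216.7]
orientation: [-1.131, 1.318, -1.325]
ft_force: [-1.1, 0.2, -0.6]
width: 87.6
```

Run:
```python
from h import *
plan(588,132,215,1.9);c=cam("wrist");w=get_image("wrist");cv2.imwrite("pics/w12.png",w);print(patties(w,50,c));crateshift2()
```

```text
t62.2 pos [ 549.9 -269.1  216.7] yaw -98.81 w 87.6 F [-1.1  0.2 -0.6] | turn -1.758 rad, shift x 51.4 y 1.7 z 399.6
centre [ 547.8 -268.5   50. ] yaw 81.2 sep 71.7
[([231, 122, 50, 51, 2005], [583.2, -274.0, 50.0]), ([232, 193, 47, 45, 1647], [512.3, -263.0, 50.0])]
crate px shift 0 0 score 0.91
```

arm_command:
  targets:
    - [0,0,0,-0.117]
    - [0,0,0,-0.117]
    - [0,0,0,-0.117]
    - [0,0,0,-0.117]
    - [0,0,0,-0.117]
    - [0,0,0,-0.117]
    - [0,0,0,-0.117]
    - [0,0,0,-0.117]
    - [0,0,0,-0.117]
    - [0,0,0,-0.117]
    - [0,0,0,-0.117]
    - [0,0,0,-0.117]
    - [0,0,0,-0.117]
    - [0,0,0,-0.117]
    - [0,0,0,-0.117]

```text
t: 63.55
ee_pos: [548.0, -268.1, 212.4]
orientation: [-1.569, -0.026, 0.031]
ft_force: [-0.5, -0.0, -1.1]
width: 88.1
```

arm_command:
  targets:
    - [3.3,0,25,0]
    - [3.3,0,25,0]
    - [3.3,0,25,0]
    - [3.3,0,25,0]
    - [3.3,0,25,0]
    - [3.3,0,25,0]
    - [3.3,0,25,0]
    - [3.3,0,25,0]
    - [3.3,0,25,0]
    - [3.3,0,25,0]
    - [3.3,0,25,0]
    - [3.3,0,25,0]
    - [3.3,0,25,0]
    - [3.3,0,25,0]
    - [3.3,0,25,0]
    - [3,0,25,0]
    - [0,0,0,0]
    - [0,0,0,0]
    - [0,0,0,0]
    - [0,0,0,0]

```text
t: 65.22
ee_pos: [588.8, 131.7, 213.7]
orientation: [-1.571, -0.022, 0.024]
ft_force: [0.3, 0.3, 0.3]
width: 87.6
```

Run:
```python
from h import *
import pickle
plan(584,203,104.3,2.2)
c=cam("wrist");pickle.dump(c,open("c13.pkl","wb"));w=get_image("wrist");cv2.imwrite("pics/w13.png",w);print(patties(w,99,c));crateshift2()
```

```text
t65.2 pos [588.8 131.7 213.7] yaw 1.69 w 87.6 F [0.3 0.3 0.3] | turn -0.009 rad, shift x -2.1 y 109.4 z 71.4
centre [584.6 201.6  99. ] yaw 1.6 sep 71.7
[([223, 26, 64, 70, 3532], [583.6, 237.5, 99.0]), ([225, 124, 60, 60, 2822], [585.6, 165.8, 99.0])]
crate px shift 0 0 score 0.87
```

arm_command:
  targets:
    - [-0.7,0,14,0]
    - [-1,15,15,0]
    - [0,15,15,0]
    - [0,20,14,0]
    - [0,18,11.9,0]
    - [0,0,0,0]
    - [0,0,0,0]
    - [0,0,0,0]
    - [0,0,0,0]

```text
t: 66.07
ee_pos: [586.3, 202.3, 147.8]
orientation: [-1.57, -0.025, 0.022]
ft_force: [0.2, 0.2, 0.8]
width: 87.5
```

Run:
```python
from h import *
plan(585.0,201.5,104.5,1.6)
```

```text
t66.1 pos [586.3 202.3 147.8] yaw 1.70 w 87.5 F [0.2 0.2 0.8] | turn 0.002 rad, shift x -1.4 y 43.3 z -0.7
```

arm_command:
  targets:
    - [-1.3,12,-0.7,0]
    - [0,12,0,0]
    - [0,10,0,0]
    - [0,6,0,0]
    - [0,3,0,0]
    - [0,0,0,0]
    - [0,0,0,0]
    - [0,0,0,0]

```text
t: 66.73
ee_pos: [584.5, 202.0, 103.7]
orientation: [-1.571, -0.024, 0.024]
ft_force: [-0.4, -0.1, 0.6]
width: 87.7
```

arm_command:
  targets:
    - [0,0,0,0]
    - [0,0,0,0]
    - [0,0,0,0]
    - [0,0,0,0]
    - [0,0,0,0]
    - [0,0,0,0]
    - [0,0,0,0]
    - [0,0,0,0]
  gripper: 60

```text
t: 67.4
ee_pos: [584.5, 201.9, 103.8]
orientation: [-1.571, -0.024, 0.023]
ft_force: [-0.1, 0.8, 4.2]
width: 65.9
```

arm_command:
  targets:
    - [0,-0.3,-3,0]
    - [0,0,-5,0]
    - [0.1,0,-8,0]
    - [0.1,0,-10,0]
    - [0.1,0,-12,0]
    - [0.1,0,-12,0]
    - [0.1,0,-12,0]
    - [0.1,0,-12,0]
    - [0.1,0,-12,0]
    - [0.1,0,-12,0]
    - [0.1,0,-12,0]
    - [0.1,0,-12,0]
    - [0.1,0,-12,0]
    - [0.1,0,-12,0]
    - [0,0,-12,0]
    - [0,0,-10,0]
    - [0,0,-6,0]
    - [0,0,-1.8,-0.003]
    - [0,0,0,0]
    - [0,0,0,0]

```text
t: 69.07
ee_pos: [590.8, 26.4, 103.8]
orientation: [-1.571, -0.026, 0.026]
ft_force: [-0.7, -0.1, -3.0]
width: 66.1
```

Run:
```python
from h import *
plan(591.4,26,100.3,1.9)
```

```text
t69.1 pos [590.8  26.4 103.8] yaw 1.92 w 66.1 F [-0.7 -0.1 -3. ] | turn 0.000 rad, shift x 0.6 y 3.5 z -0.4
```

arm_command:
  targets:
    - [0.5,1.5,0,0]
    - [0,1,0,0]
    - [0,0.7,0,0]
    - [0,0.5,0,0]
    - [0,0.4,0,0]
    - [0,0,0,0]
    - [0,0,0,0]
    - [0,0,0,0]

```text
t: 69.73
ee_pos: [591.4, 26.3, 99.8]
orientation: [-1.571, -0.026, 0.026]
ft_force: [-0.3, -0.0, -0.7]
width: 65.9
```

arm_command:
  targets:
    - [0,0.3,0,0]
    - [0,0.2,0,0]
    - [0,0,0,0]
    - [0,0,0,0]

```text
t: 70.07
ee_pos: [591.4, 26.3, 99.7]
orientation: [-1.571, -0.026, 0.026]
ft_force: [-3.3, 0.7, 5.9]
width: 65.9
```

arm_command:
  targets:
    - [0,0,0,0]
    - [0,0,0,0]
    - [0,0,0,0]
    - [0,0,0,0]
    - [0,0,0,0]
    - [0,-10,0,0]
    - [0,-15,0,0]
    - [0,-15,0,0]
    - [0,0,0,0]
    - [0,0,0,0]
    - [0,0,0,0]
    - [0,0,0,0]
    - [0,0,0,0]
    - [0,0,0,0]
    - [0,0,0,0]
    - [0,0,0,0]
    - [0,0,0,0]
    - [0,0,0,0]
    - [0,0,0,0]
    - [0,0,0,0]
  gripper: 100

```text
t: 71.73
ee_pos: [591.3, 26.2, 139.2]
orientation: [-1.571, -0.026, 0.026]
ft_force: [0.9, -0.5, 0.2]
width: 87.8
```

arm_command:
  targets:
    - [0,12,0,0]
    - [0,12,0,0]
    - [0,10,0,0]
    - [0,4,0,0]
    - [0,0.8,0,0]
    - [0,0,0,0]
    - [0,0,0,0]
    - [0,0,0,0]

```text
t: 72.4
ee_pos: [591.6, 26.2, 100.7]
orientation: [-1.571, -0.027, 0.026]
ft_force: [0.0, -0.7, -0.4]
width: 87.9
```

arm_command:
  targets:
    - [0,0,0,0]
    - [0,0,0,0]
    - [0,0,0,0]
    - [0,0,0,0]
    - [0,0,0,0]
    - [0,0,0,0]
    - [0,0,0,0]
    - [0,-5,0,0]
    - [0,-10,0,0]
    - [0,-15,0,0]
    - [0,-15,0,0]
    - [0,-15,0,0]
    - [0,-15,0,0]
    - [0,-15,0,0]
    - [0,-15,0,0]
    - [0,-15,0,0]
    - [0,0,0,0]
    - [0,0,0,0]
  gripper: 60

```text
t: 73.9
ee_pos: [591.6, 26.2, 221.3]
orientation: [-1.571, -0.028, 0.025]
ft_force: [-0.0, 0.1, -2.4]
width: 65.9
```

arm_command:
  targets:
    - [0,0,0,0.117]
    - [0,0,0,0.117]
    - [0,0,0,0.117]
    - [0,0,0,0.117]
    - [0,0,0,0.117]
    - [0,0,0,0.117]
    - [0,0,0,0.117]
    - [0,0,0,0.117]
    - [0,0,0,0.117]
    - [0,0,0,0.117]
    - [0,0,0,0.117]
    - [0,0,0,0.117]
    - [0,0,0,0.117]
    - [0,0,0,0.117]
    - [0,0,0,0.117]
    - [0,0,0,0]
    - [0,0,0,0]

```text
t: 75.32
ee_pos: [590.7, 26.2, 219.3]
orientation: [-1.137, 1.318, -1.316]
ft_force: [-0.3, -0.1, -2.0]
width: 65.6
```

Run:
```python
from h import *
plan(549.0,-268.8,120,-98.7);crateshift2()
```

```text
t75.3 pos [590.7  26.2 219.3] yaw -98.44 w 65.6 F [-0.3 -0.1 -2. ] | turn 0.005 rad, shift x 297.9 y 99.3 z 3.4
crate px shift 0 0 score 0.88
```

arm_command:
  targets:
    - [13,0,0.2,0.004]
    - [25,0,0.2,0]
    - [25,0,0.2,0]
    - [25,0,0.2,0]
    - [25,0,0.2,0]
    - [25,0,0.2,0]
    - [25,0,0.2,0]
    - [25,0,0.2,0]
    - [25,0,0.2,0]
    - [25,4,0.2,0]
    - [25,10,0.2,0]
    - [25,15,0.2,0]
    - [10,20,0,0]
    - [0,20,0,0]
    - [0,20,0,0]
    - [0,20,0,0]
    - [0,10,0,0]
    - [0,0,0,0]
    - [0,0,0,0]
    - [0,0,0,0]

```text
t: 77.03
ee_pos: [548.4, -269.1, 102.4]
orientation: [-1.132, 1.32, -1.323]
ft_force: [0.3, -0.2, -2.5]
width: 65.5
```

Run:
```python
from h import *
plan(549,-268.8,71,-98.7);crateshift2()
```

```text
t77.0 pos [ 548.4 -269.1  102.4] yaw -98.84 w 65.5 F [ 0.3 -0.2 -2.5] | turn -0.002 rad, shift x -0.4 y 31.4 z 0.5
crate px shift 0 0 score 0.90
```

arm_command:
  targets:
    - [0,10,0.5,0]
    - [0,10,0,0]
    - [0,5,0,0]
    - [0,3,0,0]
    - [0,1.5,0,0]
    - [0,1,0,0]
    - [0,0.7,0,0]
    - [0,0.5,0,0]
    - [0,0,0,0]
    - [0,0,0,0]

```text
t: 77.92
ee_pos: [548.0, -268.5, 70.6]
orientation: [-1.132, 1.323, -1.322]
ft_force: [-4.3, 2.1, 6.2]
width: 66.0
```

arm_command:
  targets:
    - [0,0,0,0]
    - [0,0,0,0]
    - [0,0,0,0]
    - [0,0,0,0]
    - [0,0,0,0]
    - [0,-10,0,0]
    - [0,-15,0,0]
    - [0,-20,-5,0]
    - [0,-30,-15,0]
    - [0,-30,-20,0]
    - [0,-30,-10,0]
    - [0,-25,0,0]
    - [0,0,0,0]
    - [0,0,0,0]
    - [0,0,0,0]
    - [0,0,0,0]
  gripper: 100

```text
t: 79.25
ee_pos: [498.3, -260.6, 228.5]
orientation: [-1.133, 1.324, -1.321]
ft_force: [0.1, -0.9, 0.1]
width: 88.5
```

Run:
```python
from h import *
import pickle
plan(430,215,300,0);c=cam("wrist");pickle.dump(c,open("c14.pkl","wb"));w=get_image("wrist");cv2.imwrite("pics/w14.png",w);print(patties(w,65,c));s=crateshift2();cv2.imwrite("pics/sideB.png",s)
f=np.zeros((600,800,3),np.uint8);f[:,:700]=cv2.resize(w[:300,80:430],None,fx=2,fy=2,interpolation=3);cv2.imwrite("pics/w14b.png",f)
```

```text
t79.2 pos [ 498.3 -260.6  228.5] yaw -98.86 w 88.5 F [ 0.1 -0.9  0.1] | turn -1.725 rad, shift x -68.3 y -71.5 z 475.6
centre [ 546.9 -268.4   65. ] yaw 81.1 sep 71.5
[([230, 64, 54, 56, 2354], [582.2, -273.9, 65.0]), ([231, 142, 51, 49, 1919], [511.6, -262.9, 65.0])]
crate px shift 0 0 score 0.86
```

View pics/w14b.png

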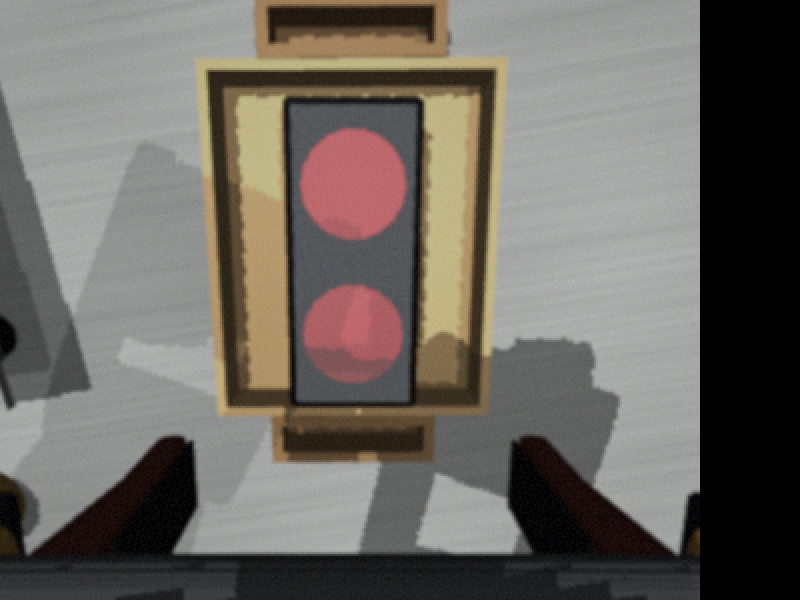

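arm_command:
  targets:
    - [0,-2,0,-0.112]
    - [0,-2,0,-0.112]
    - [0,-2,0,-0.112]
    - [0,-2,0,-0.112]
    - [0,-2,0,-0.112]
    - [0,-2,0,-0.112]
    - [0,-2,0,-0.112]
    - [0,-2,0,-0.112]
    - [0,-2,0,-0.112]
    - [0,-2,0,-0.112]
    - [0,-2,0,-0.112]
    - [0,0,0,-0.112]
    - [0,0,0,-0.112]
    - [0,0,0,-0.112]

```text
t: 80.52
ee_pos: [498.6, -260.7, 250.5]
orientation: [-1.567, 0.121, -0.118]
ft_force: [-0.1, 0.5, 0.2]
width: 87.8
```

arm_command:
  targets:
    - [-10,0,25,0]
    - [-10,0,25,0]
    - [-10,0,25,0]
    - [-10,0,25,0]
    - [-10,0,25,0]
    - [-10,0,25,0]
    - [-10,0,25,0]
    - [-10,0,25,0]
    - [-10,0,25,0]
    - [-10,0,25,0]
    - [-10,0,25,0]
    - [-10,0,25,0]
    - [-10,0,25,0]
    - [-10,0,25,0]
    - [-10,0,25,0]
    - [-10,0,25,0]
    - [-10,0,25,0]
    - [-10,0,25,0]
    - [-10,0,20,0]
    - [0,0,0,0]

```text
t: 82.18
ee_pos: [384.0, 235.7, 250.9]
orientation: [-1.567, 0.123, -0.12]
ft_force: [0.1, -0.1, 0.5]
width: 87.6
```

arm_command:
  targets:
    - [0,0,0,0]
    - [0,0,0,0]
    - [0,0,0,0]

```text
t: 82.43
ee_pos: [385.0, 232.1, 251.3]
orientation: [-1.568, 0.125, -0.124]
ft_force: [-0.1, 0.8, 0.5]
width: 87.9
```

Run:
```python
from h import *
import pickle
c=pickle.load(open("c14.pkl","rb"))
px=np.array([(488,413),(218,413),(196,59),(508,59)])/2+[80,0]
print("crate",fitrect(180,150,45,[("wrist",px,c)],[550,-268,-8.5]))
print("near outer",[ray("wrist",np.array(p)/2+[80,0],42,c).round(1).tolist() for p in((274,462),(433,462),(285,424),(425,424))])
plan(391,288,200,-9);c=cam("wrist");pickle.dump(c,open("c15.pkl","wb"));w=get_image("wrist");cv2.imwrite("pics/w15.png",w)
cv2.imwrite("pics/w15b.png",cv2.resize(w[:300,80:430],None,fx=2,fy=2,interpolation=3))
```

```text
crate (array([ 550.69, -269.08,   -8.64]), np.float64(1.01))
near outer [[440.5, -206.9, 42.0], [426.7, -296.5, 42.0], [462.0, -217.2, 42.0], [450.0, -294.8, 42.0]]
t82.4 pos [385.  232.1 251.3] yaw -9.08 w 87.9 F [-0.1  0.8  0.5] | turn -0.001 rad, shift x -2.8 y 51.3 z 56.1
```

View pics/w15b.png

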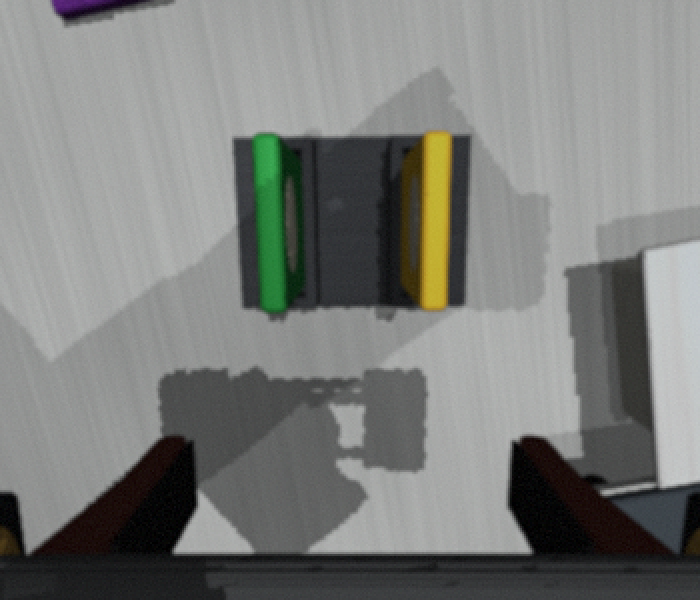

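Run:
```python
from h import *
import pickle
c=pickle.load(open("c15.pkl","rb"))
for n,p in(("g",[(261,311),(254,133),(278,133),(288,309)]),("y",[(421,309),(426,131),(452,131),(447,309)])):
    px=np.array(p)/2+[80,0];print(n,fitrect(12,74,128,[("wrist",px,c)],[391,288,-9]))
plan(424,282,200,-9)
```

```text
g (array([361.2 , 303.51,  -8.12]), np.float64(1.41))
y (array([429.71, 293.33,  -8.52]), np.float64(1.18))
t82.5 pos [385.1 232.1 251.4] yaw -9.10 w 88.3 F [ 0.5  1.  -0.5] | turn -0.002 rad, shift x 30.6 y 51.4 z 55.4
```

arm_command:
  targets:
    - [7,12,13,-0.01]
    - [7,15,13.5,0]
    - [7,20,13.5,0]
    - [7,20,13.5,0]
    - [7,20,13.5,0]
    - [0,4,0,0]
    - [0,0,0,0]
    - [0,0,0,0]
    - [0,0,0,0]
    - [0,0,0,0]
  gripper: 60

```text
t: 83.32
ee_pos: [429.8, 293.7, 161.9]
orientation: [-1.567, 0.115, -0.117]
ft_force: [0.3, -0.7, -0.2]
width: 53.0
```

Run:
```python
from h import *
plan(429.7,293.3,112,-8.5)
```

```text
t83.3 pos [429.8 293.7 161.9] yaw -8.49 w 53.0 F [ 0.3 -0.7 -0.2] | turn 0.000 rad, shift x -0.1 y 49.9 z -0.4
```

arm_command:
  targets:
    - [0,12,0,0]
    - [0,12,0,0]
    - [0,12,0,0]
    - [0,10,-0.4,0]
    - [0,4,0,0]
    - [0,0,0,0]
    - [0,0,0,0]
    - [0,0,0,0]

```text
t: 83.98
ee_pos: [429.9, 293.9, 111.3]
orientation: [-1.567, 0.115, -0.117]
ft_force: [-0.4, 0.9, 0.4]
width: 52.4
```

arm_command:
  targets:
    - [0,0,0,0]
    - [0,0,0,0]
    - [0,0,0,0]
    - [0,0,0,0]
    - [0,0,0,0]
    - [0,0,0,0]
    - [0,0,0,0]
    - [0,0,0,0]
    - [0,0,0,0]
    - [0,0,0,0]
  gripper: 5

```text
t: 84.82
ee_pos: [429.5, 293.7, 110.7]
orientation: [-1.568, 0.116, -0.116]
ft_force: [0.1, -0.0, 0.4]
width: 11.8
```

Run:
```python
from h import *
plan(654.4,-284.8,200,-8.64);crateshift2()
```

```text
t84.8 pos [429.5 293.7 110.7] yaw -8.46 w 11.8 F [ 0.1 -0.   0.4] | turn 0.003 rad, shift x 309.2 y -89.3 z -538.1
crate px shift 0 0 score 0.87
```

arm_command:
  targets:
    - [0,-5,0,0]
    - [0,-8,0,0]
    - [0,-8,0,0]
    - [0,-10,0,0]
    - [0,-12,0,0]
    - [0,-12,0,0]
    - [0,-12,0,0]
    - [0,-12,0,0]
    - [0,-12,0,0]
    - [0,-9,0,0.003]

```text
t: 85.7
ee_pos: [429.9, 293.9, 212.7]
orientation: [-1.566, 0.117, -0.12]
ft_force: [-0.6, 0.3, -1.0]
width: 11.7
```

arm_command:
  targets:
    - [12,0,-20,0]
    - [12,0,-21,0]
    - [12,0,-21,0]
    - [12,0,-21,0]
    - [12,0,-21,0]
    - [12,0,-21,0]
    - [12,0,-21,0]
    - [12,0,-21,0]
    - [12,0,-21,0]
    - [12,0,-21,0]
    - [12,0,-21,0]
    - [12,0,-21,0]
    - [12,0,-21,0]
    - [12,0,-21,0]
    - [12,0,-21,0]
    - [12,0,-21,0]
    - [12,0,-21,0]
    - [12,0,-21,0]
    - [12,0,-21,0]
    - [12,0,-21,0]

```text
t: 87.37
ee_pos: [604.2, -157.8, 211.4]
orientation: [-1.568, 0.118, -0.119]
ft_force: [-0.3, 0.0, -0.9]
width: 12.0
```

arm_command:
  targets:
    - [12,0,-21,0]
    - [12,0,-21,0]
    - [12,0,-21,0]
    - [12,0,-21,0]
    - [12,0,-21,0]
    - [9,0,-14,0]
    - [0,0,0,0]
    - [0,0,0,0]
    - [0,0,0,0]
    - [0,0,0,0]

```text
t: 88.2
ee_pos: [653.9, -283.5, 210.8]
orientation: [-1.567, 0.118, -0.117]
ft_force: [-0.2, 0.5, -1.3]
width: 12.3
```

Run:
```python
from h import *
import pickle
plan(654.4,-284.8,160,-8.64);crateshift2();c=cam("wrist");pickle.dump(c,open("c16.pkl","wb"));w=get_image("wrist");cv2.imwrite("pics/w16.png",w)
s=get_image("side")
f=np.zeros((600,800,3),np.uint8);f[:384,:512]=w;f[384:594,:450]=cv2.resize(s[220:290,180:330],None,fx=3,fy=3,interpolation=3);cv2.imwrite("pics/w16b.png",f)
```

```text
t88.2 pos [ 653.9 -283.5  210.8] yaw -8.59 w 12.3 F [-0.2  0.5 -1.3] | turn 0.001 rad, shift x 0.7 y 50.8 z -1.2
crate px shift 0 0 score 0.77
```

View pics/w16b.png

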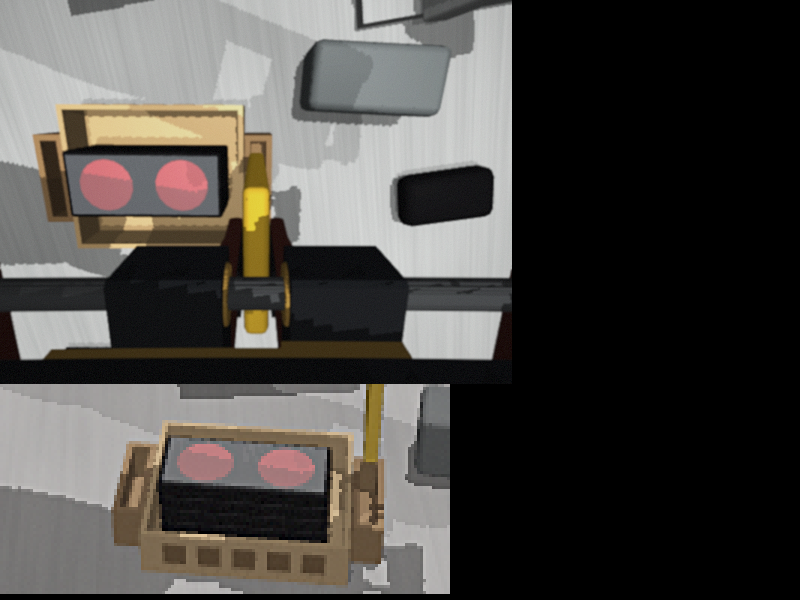

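Run:
```python
from h import *
import pickle
w=cv2.imread("pics/w16.png");c=pickle.load(open("c16.pkl","rb"))
print("crate",fitrect(180,150,45,[("wrist",[(78,246),(57,104),(243.5,106),None],c)],[550,-268,-8.5]))
t=np.radians(-8.64);u=np.array([np.cos(t),np.sin(t)]);v=np.array([-u[1],u[0]])
p=ray("wrist",(271,134),42,c)[:2]-[550.5,-269];print("pocket outer corner in crate frame",p@u,p@v,"expect 119,46")
g=np.hstack([cv2.cvtColor(w[110:190,225:295],cv2.COLOR_BGR2GRAY)]);r=g[35].astype(int);print(r[:60].tolist())
for row in(25,35,45):
    print([round(float((ray("wrist",(225+x,110+row),42,c)[:2]-[550.5,-269])@u),1) for x in(0,10,20,30,40,46)])
```

```text
crate (array([ 552.91, -269.26,   -9.02]), np.float64(1.11))
pocket outer corner in crate frame 118.70541689555186 47.52216366203189 expect 119,46
[97, 120, 152, 174, 185, 188, 187, 188, 189, 184, 173, 139, 126, 159, 185, 190, 190, 173, 138, 110, 122, 135, 141, 141, 130, 117, 117, 134, 138, 141, 137, 139, 140, 139, 136, 123, 98, 79, 66, 63, 73, 111, 135, 141, 139, 138, 147, 165, 176, 179, 177, 183, 180, 183, 181, 186, 184, 182, 178, 177]
[72.9, 82.9, 92.8, 102.8, 112.7, 118.7]
[72.7, 82.7, 92.8, 102.8, 112.8, 118.9]
[72.4, 82.6, 92.7, 102.8, 113.0, 119.0]
```

arm_command:
  targets:
    - [0.9,5,-1,0]
    - [0,12,0,0]
    - [0,15,0,0]
    - [0,15,0,0]
    - [0,10,0,0]
    - [0,5,0,0]
    - [0,0,0,0]
    - [0,0,0,0]
    - [0,0,0,0]
    - [0,0,0,0]

```text
t: 89.18
ee_pos: [655.6, -286.0, 149.6]
orientation: [-1.568, 0.117, -0.119]
ft_force: [0.1, -0.6, -0.9]
width: 11.9
```

Run:
```python
from h import *
plan(654.7,-284.8,111,-8.64)
```

```text
t89.2 pos [ 655.6 -286.   149.6] yaw -8.63 w 11.9 F [ 0.1 -0.6 -0.9] | turn 0.000 rad, shift x -1.1 y 38.6 z 1.1
```

arm_command:
  targets:
    - [-1.0,0,1.1,0]
    - [0,0,0,0]
    - [0,2,0,0]
    - [0,2,0,0]
    - [0,2,0,0]
    - [0,2,0,0]
    - [0,2,0,0]
    - [0,0,0,0]
    - [0,0,0,0]

```text
t: 89.93
ee_pos: [654.1, -284.5, 138.4]
orientation: [-1.567, 0.119, -0.118]
ft_force: [-0.3, 0.2, -1.1]
width: 11.8
```

arm_command:
  targets:
    - [0.4,3,0,0]
    - [0,4,0,0]
    - [0,4,0,0]
    - [0,4,0,0]
    - [0,3,0,0]
    - [0,0,0,0]
    - [0,0,0,0]

```text
t: 90.52
ee_pos: [654.4, -284.5, 120.3]
orientation: [-1.567, 0.119, -0.118]
ft_force: [0.7, 1.0, -1.9]
width: 11.9
```

Run:
```python
from h import *
plan(654.7,-284.8,111,-8.64)
```

```text
t90.5 pos [ 654.4 -284.5  120.3] yaw -8.63 w 11.9 F [ 0.7  1.  -1.9] | turn 0.000 rad, shift x 0.3 y 9.3 z -0.3
```

arm_command:
  targets:
    - [0,3,0,0]
    - [0,3,0,0]
    - [0,2,0,0]
    - [0,1,0,0]
    - [0,0.7,0,0]
    - [0,0,0,0]
    - [0,0,0,0]

```text
t: 91.1
ee_pos: [654.7, -284.6, 111.0]
orientation: [-1.568, 0.118, -0.118]
ft_force: [-0.2, -0.2, -0.7]
width: 11.9
```

arm_command:
  targets:
    - [0,0,0,0]
    - [0,0,0,0]
    - [0,0,0,0]
    - [0,0,0,0]
    - [0,0,0,0]
    - [0,0,0,0]
    - [0,-10,0,0]
    - [0,-20,0,0]
    - [0,-30,0,0]
    - [0,-30,0,0]
    - [0,-30,0,0]
    - [0,0,0,0]
    - [0,0,0,0]
  gripper: 55

```text
t: 92.18
ee_pos: [655.8, -285.1, 234.3]
orientation: [-1.569, 0.114, -0.122]
ft_force: [-0.5, 0.7, -0.5]
width: 48.5
```

Run:
```python
from h import *
plan(361.2,303.5,230,-8.5);crateshift2()
```

```text
t92.2 pos [ 655.8 -285.1  234.3] yaw -8.63 w 48.5 F [-0.5  0.7 -0.5] | turn -0.002 rad, shift x -378.4 y 4.3 z 538.6
crate px shift 0 0 score 0.79
```

arm_command:
  targets:
    - [-14,0,20,0]
    - [-14,0,20,0]
    - [-14,0,20,0]
    - [-14,0,20,0]
    - [-14,0,20,0]
    - [-14,0,20,0]
    - [-14,0,20,0]
    - [-14,0,20,0]
    - [-14,0,20,0]
    - [-14,0,20,0]
    - [-14,0,20,0]
    - [-14,0,20,0]
    - [-14,0,20,0]
    - [-14,0,20,0]
    - [-14,0,20,0]
    - [-14,0,20,0]
    - [-14,0,20,0]
    - [-14,0,20,0]
    - [-14,0,20,0]
    - [-14,0,20,0]

```text
t: 93.9
ee_pos: [436.1, 153.5, 229.7]
orientation: [-1.569, 0.12, -0.116]
ft_force: [0.1, 0.2, -0.3]
width: 48.3
```

arm_command:
  targets:
    - [-14,0,20,0]
    - [-14,0,20,0]
    - [-14,0,20,0]
    - [-14,0,20,0]
    - [-14,0,20,0]
    - [-14,0,20,0]
    - [-14,10,18,0]
    - [0,15,0,0]
    - [0,15,0,0]
    - [0,15,0,0]
    - [0,15,0,0]
    - [0,0,0,0]
    - [0,0,0,0]
    - [0,0,0,0]
    - [0,0,0,0]

```text
t: 95.15
ee_pos: [361.9, 304.2, 161.6]
orientation: [-1.567, 0.118, -0.119]
ft_force: [-0.0, -0.5, 0.1]
width: 48.1
```

Run:
```python
from h import *
plan(361.2,303.7,111,-8.3)
```

```text
t95.2 pos [361.9 304.2 161.6] yaw -8.64 w 48.1 F [-0.  -0.5  0.1] | turn -0.006 rad, shift x -0.6 y 50.6 z -0.6
```

arm_command:
  targets:
    - [-0.6,12,-0.6,0]
    - [0,12,0,0]
    - [0,12,0,0]
    - [0,10,0,0]
    - [0,4.5,0,0]
    - [0,0,0,0]
    - [0,0,0,0]
    - [0,0,0,0]

```text
t: 95.82
ee_pos: [361.3, 303.9, 111.0]
orientation: [-1.567, 0.118, -0.119]
ft_force: [-0.8, -0.3, -0.3]
width: 48.3
```

arm_command:
  targets:
    - [0,0,0,0]
    - [0,0,0,0]
    - [0,0,0,0]
    - [0,0,0,0]
    - [0,0,0,0]
    - [0,0,0,0]
    - [0,0,0,0]
    - [0,0,0,0]
    - [0,0,0,0]
    - [0,0,0,0]
  gripper: 5

```text
t: 96.65
ee_pos: [361.0, 303.6, 110.5]
orientation: [-1.568, 0.118, -0.118]
ft_force: [0.8, -0.3, 2.0]
width: 11.8
```

arm_command:
  targets:
    - [0,-5,0,0]
    - [0,-8,0,0]
    - [0,-8,0,0]
    - [0,-10,0,0]
    - [0,-12,0,0]
    - [0,-12,0,0]
    - [0,-12,0,0]
    - [0,-12,0,0]
    - [0,-12,0,0]
    - [0,-9,0,0]
    - [0,0,0,0]

```text
t: 97.57
ee_pos: [361.8, 304.3, 212.9]
orientation: [-1.565, 0.116, -0.121]
ft_force: [0.5, -0.8, -1.7]
width: 11.9
```

Run:
```python
from h import *
plan(446.6,-253.2,211,-8.64);crateshift2()
```

```text
t97.6 pos [361.8 304.3 212.9] yaw -8.63 w 11.9 F [ 0.5 -0.8 -1.7] | turn 0.000 rad, shift x 167.6 y 1.9 z -538.5
crate px shift 0 0 score 0.87
```

arm_command:
  targets:
    - [7.3,0,-23.4,0]
    - [7.3,0,-23.4,0]
    - [7.3,0,-23.4,0]
    - [7.3,0,-23.4,0]
    - [7.3,0,-23.4,0]
    - [7.3,0,-23.4,0]
    - [7.3,0,-23.4,0]
    - [7.3,0,-23.4,0]
    - [7.3,0,-23.4,0]
    - [7.3,0,-23.4,0]
    - [7.3,0,-23.4,0]
    - [7.3,0,-23.4,0]
    - [7.3,0,-23.4,0]
    - [7.3,0,-23.4,0]
    - [7.3,0,-23.4,0]
    - [7.3,0,-23.4,0]
    - [7.3,0,-23.4,0]
    - [7.3,0,-23.4,0]
    - [7.3,0,-23.4,0]
    - [7.3,0,-23.4,0]

```text
t: 99.28
ee_pos: [434.6, -182.1, 209.8]
orientation: [-1.567, 0.119, -0.117]
ft_force: [0.3, 0.1, -0.9]
width: 12.1
```

arm_command:
  targets:
    - [7.3,0,-23.4,0]
    - [7.3,0,-23.4,0]
    - [7.0,0,-22,0]
    - [0,0,0,0]
    - [0,0,0,0]
    - [0,0,0,0]
    - [0,0,0,0]
    - [0,0,0,0]

```text
t: 99.95
ee_pos: [445.8, -251.3, 210.3]
orientation: [-1.567, 0.118, -0.117]
ft_force: [1.0, 0.6, -1.3]
width: 12.2
```

Run:
```python
from h import *
import pickle
plan(446.6,-253.2,151,-8.64);crateshift2();c=cam("wrist");pickle.dump(c,open("c17.pkl","wb"));w=get_image("wrist");cv2.imwrite("pics/w17.png",w)
f=cv2.resize(w[80:280,200:470],None,fx=2.9,fy=2.9,interpolation=3);cv2.imwrite("pics/w17b.png",f)
```

```text
t100.0 pos [ 445.8 -251.3  210.3] yaw -8.57 w 12.2 F [ 1.   0.6 -1.3] | turn 0.001 rad, shift x 1.1 y 59.3 z -1.7
crate px shift 0 0 score 0.85
```

View pics/w17b.png

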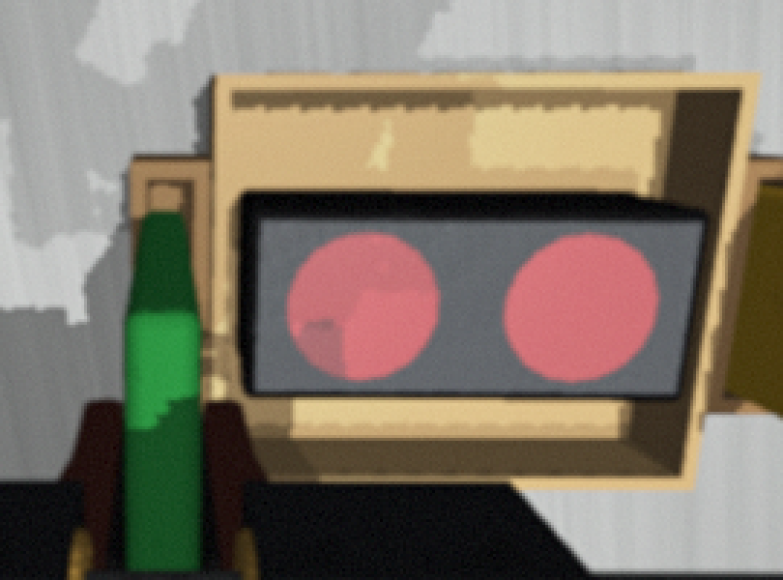

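Run:
```python
from h import *
import pickle
c=pickle.load(open("c17.pkl","rb"))
t=np.radians(-8.64);u=np.array([np.cos(t),np.sin(t)]);v=np.array([-u[1],u[0]])
for x in(130,147,191):
    print(x,round(float((ray("wrist",(200+x/2.9,143.8),42,c)[:2]-[550.5,-269])@u),1))
print([(ray("wrist",(200+x/2.9,80+y/2.9),42,c)[:2]-[550.5,-269])@v for x,y in((160,157),(165,180))],"expect 46,40")
plan(446.6,-253.2,151,-8.64)
```

```text
130 -117.9
147 -112.0
191 -96.8
[np.float64(47.773920372574324), np.float64(39.96504901134449)] expect 46,40
t100.0 pos [ 446.1 -251.6  210.5] yaw -8.57 w 11.6 F [ 0.1  0.8 -0.9] | turn 0.001 rad, shift x 0.8 y 59.5 z -1.5
```

arm_command:
  targets:
    - [0.5,5,-0.8,0]
    - [0,12,0,0]
    - [0,15,0,0]
    - [0,12,0,0]
    - [0,8,0,0]
    - [0,5,0,0]
    - [0,2,0,0]
    - [0,0,0,0]
    - [0,0,0,0]
    - [0,0,0,0]

```text
t: 100.88
ee_pos: [446.9, -253.4, 152.1]
orientation: [-1.568, 0.117, -0.119]
ft_force: [-0.6, 0.5, -0.8]
width: 11.6
```

Run:
```python
from h import *
plan(447,-253.2,111,-8.64)
```

```text
t100.9 pos [ 446.9 -253.4  152.1] yaw -8.63 w 11.6 F [-0.6  0.5 -0.8] | turn 0.000 rad, shift x 0.1 y 41.1 z 0.2
```

arm_command:
  targets:
    - [0,3,0,0]
    - [0,3,0,0]
    - [0,2,0,0]
    - [0,2,0,0]
    - [0,2,0,0]
    - [0,2,0,0]
    - [0,0,0,0]
    - [0,0,0,0]

```text
t: 101.55
ee_pos: [446.4, -253.1, 137.3]
orientation: [-1.567, 0.118, -0.118]
ft_force: [-0.4, 0.6, -0.6]
width: 11.9
```

Entered freely; go on down.

arm_command:
  targets:
    - [0.4,3,0,0]
    - [0,4,0,0]
    - [0,4,0,0]
    - [0,4,0,0]
    - [0,3,0,0]
    - [0,0,0,0]
    - [0,0,0,0]

```text
t: 102.13
ee_pos: [446.7, -253.1, 119.1]
orientation: [-1.567, 0.119, -0.118]
ft_force: [-0.3, 0.4, -1.3]
width: 11.7
```

Run:
```python
from h import *
plan(447,-253.2,110.5,-8.64)
```

```text
t102.1 pos [ 446.7 -253.1  119.1] yaw -8.63 w 11.7 F [-0.3  0.4 -1.3] | turn 0.000 rad, shift x 0.3 y 8.6 z -0.0
```

arm_command:
  targets:
    - [0,3,0,0]
    - [0,3,0,0]
    - [0,1.5,0,0]
    - [0,0.7,0,0]
    - [0,0.4,0,0]
    - [0,0,0,0]
    - [0,0,0,0]

```text
t: 102.72
ee_pos: [446.9, -253.3, 110.9]
orientation: [-1.568, 0.118, -0.118]
ft_force: [-0.3, -0.7, -0.9]
width: 12.0
```

arm_command:
  targets:
    - [0,0,0,0]
    - [0,0,0,0]
    - [0,0,0,0]
    - [0,0,0,0]
    - [0,0,0,0]
    - [0,0,0,0]
    - [0,-10,0,0]
    - [0,-20,0,0]
    - [0,-30,0,0]
    - [0,-30,0,0]
    - [0,-30,0,0]
    - [0,-15,20,0]
    - [0,0,25,0]
    - [0,0,25,0]
    - [0,0,25,0]
    - [0,0,25,0]
    - [0,0,25,0]
    - [0,0,0,0]
    - [0,0,0,0]
  gripper: 55

```text
t: 104.3
ee_pos: [468.7, -109.1, 246.6]
orientation: [-1.568, 0.116, -0.117]
ft_force: [-0.3, -1.1, -0.6]
width: 48.5
```

Run:
```python
from h import *
plan(447,-100,230,-8.64);s=crateshift2();q=get_image("scene");cv2.imwrite("pics/side_e.png",s);cv2.imwrite("pics/scene_e.png",q)
f=np.zeros((600,800,3),np.uint8);a=cv2.resize(s[170:300,180:380],None,fx=2.6,fy=2.6,interpolation=3);f[:a.shape[0],:a.shape[1]]=a
b=cv2.resize(q[140:250,110:430],None,fx=2.3,fy=2.3,interpolation=3);f[340:340+b.shape[0],:b.shape[1]]=b
cv2.imwrite("pics/end.png",f)
```

```text
t104.3 pos [ 468.7 -109.1  246.6] yaw -8.48 w 48.5 F [-0.3 -1.1 -0.6] | turn 0.003 rad, shift x -22.9 y 16.6 z 5.7
crate px shift 0 0 score 0.86
```

View pics/end.png

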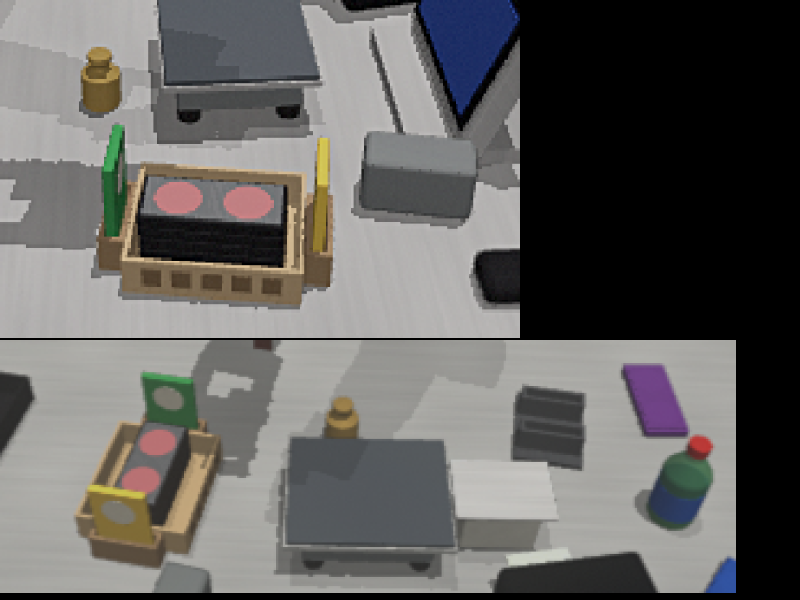

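Everything stands as asked and the robot is clear of it, so I hand in.

```bash
python3 -c "
from workcell import close_job;print(close_job())"
```

```text
the job is handed in; nothing more can be done
None
```

I handed the job in at about 104 s. All four packs (pack4 was present) are weighed and stacked in the crate, and both markers are in their pockets.

- **Packs:** Each one was slid off the stack in the gripper at constant height, set on the middle of the scale and let go for about 2 s. I then laid it lengthwise in the crate on the packs already there. The wrist camera put packs 3, 2 and 1 within about 4 mm of the crate's middle and flat; pack 4 I judged from the picture alone.
- **Sliding:** The tool pressed down with about 3–4 N at the start of each slide. After pack 4 came off, pack 3 lay about 4 mm from where pack 4 had been, at a slightly different angle. I took that as how it was stacked, because the offset was against the sliding direction, but I did not check it before the slide.
- **Crate knock:** The crate was knocked about 50 mm before the first placing. I noticed before lowering the pack and measured the crate again. Every later check against the side camera showed no further shift.
- **Markers:** Yellow is in the far pocket and green in the near one. Both went in without jamming. They were let go within 0.5 mm of the height at which I gripped them in the rack, so they should be fully down.

The last pictures show the stand, scale and rack empty, four packs stacked in the crate and both markers upright. The bystanders that show in them (check weight, spray bottle, tape, the blue and purple look-alikes) are in place. The empty tray is only partly in view there. No check at the end failed.

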